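# Pack the counter-top sanitiser and start it

### The arm

A 6-joint arm with a two-finger parallel gripper is mounted at the origin on a cart in front of the work surface, level with it; the furniture and walls round the work are solid. World frame = base frame: x ahead of the robot, y to its left, z up, the work surface at z = 0. Lengths are in m, angles in rad, forces in N, time in s.
With the tool pointing down it reaches from about 0.3 to 0.775 m from the base axis. Payload 14.6 kg.
Tool frame: the origin (TCP) lies between the finger pads; the fingertips stand ctrl.tip_extent ahead of it and the grasp point (between the pads) lies 3 mm ahead of it (ctrl.tip_extent is the distance from the TCP to the fingertips, in m); z points along the fingers, y is the line along which they close (so a half turn about z gives the same grasp; the last joint's range is limited). The gripper opens to 94 mm and grips with 3 to 60 N. Pads are 16 mm wide; open, the fingers measure 119 mm over their backs; the gripper's body (75 mm by 177 mm) begins 78 mm behind the grasp point.
Start: joints at [1.236, 0.3, 1.521, -0, 1.321, -0.067], TCP at [0.146, 0.53, 0.227] pointing down, gripper open.
Joint ranges: [-3.03, 3.03], [-0.79, 2.21], [0.23, 2.52], [-1.04, 4.18], [0, 3.07], [-2.55, 2.55]. Speed limits (rad/s): [2.22, 2.22, 2.57, 3.14, 3.14, 3.14].

### API

Orientations are given as [roll, pitch, yaw] about the fixed x, y, z axes, in that order (R = Rz(yaw) Ry(pitch) Rx(roll)).
In Python, from station import ctrl gives the robot as it stands.
- The arm moves only by the tool shift_gripper, called after "Call:" in YAML: its name, and indented under it one key for each argument. Schema: {"type":"object","properties":{"offsets":{"type":"array","items":{"type":"object","properties":{"tx":{"type":"number"},"ty":{"type":"number"},"tz":{"type":"number"},"rx":{"type":"number"},"ry":{"type":"number"},"rz":{"type":"number"}},"additionalProperties":false},"minItems":1,"maxItems":10},"aperture":{"type":"number"},"force":{"type":"number"},"only":{"type":"string"},"quiet":{"type":"boolean"},"lines":{"type":"string"}},"required":["offsets"],"additionalProperties":false}. offsets is a list of rows, 1 to 10 of them, each an object with the fields tx, ty, tz (the shift in m), rx, ry, rz (a rotation vector in rad); a field left out counts as zero; each row shifts and turns the commanded pose from where the row before left it, along the tool's axes as they then stand; what a row does not reach is not made up. A row lasts 1/10 s, in which the tool goes at most 0.05 m and 0.15 rad, less where a joint would pass 70% of its speed; a pose out of reach is approached as far as the arm can. aperture is the finger opening in m, set as the call begins (left out keeps the last). The fingers move at their own pace and stop on an object; force is the grip in N (left out, the last holds). Time passes only in rows, so rows that do not move let the fingers close. The tool returns the time, the measured TCP pose, the force, the opening and the grip force at its end. only (a regular expression) keeps the lines of the reply that match it, lines (a string "A,B") keeps lines A to B, and quiet returns only ok. Input that does not fit is refused with a message, and nothing moves.
- ctrl.get_obs(): the state, without advancing time (a new reading comes with each control period).
- ctrl.camera(name): name is "side" or "top" or "wrist"; returns a dict with "pixels" (384x512x3 uint8, blue, green, red), "fx", "fy", "cx", "cy" (pixels), "extrinsics" (4x4, takes a point from camera to world coordinates). Camera axes: x right, y up, looking along -z (the intrinsics and any distortion apply to the point x, -y, -z); pixel columns grow to the right and rows downward; lengths in m; the calibration is good to about 2 mm. The wrist camera is an equidistant fisheye: a pixel r from the principal point sees the ray r / f radians off the axis. A picture is of the moment at which its call begins. There is no depth.
- ctrl.hand_in(): hands the job in; it is judged then, once.
The state is a dict: "time_s": time; "qpos": joint angles; "joint_vel": joint speeds; "tau": joint torques, N m; "ee_pos": TCP position; "eef_rot": TCP orientation; "force": force on the tool from outside, world axes, zero at the start; "moment": the same for the moment, N m; "grip_width": finger opening in m; "grip_force": force on a finger pad.
Only numpy, scipy, OpenCV 4.12 (cv2) and the standard library are available. Lean on these libraries where they do the work, as an engineer would, in place of code of your own. Each camera call takes 0.05 s, during which the arm holds its last target. There are 200 camera calls.

### The job

Load the open sanitiser tray on the worktop and start it: first lift the low round can that was left in the tray out of it and stand it in the middle of the round slate coaster. Then pack every spice jar, shaker, glass jar and tea tin that is standing on the worktop to the left upright into the tray, flat on its floor in the two bays either side of the lamp bar (up to three to a bay; they fit only with the tins' long side across the bay). Last, with everything packed, twist the spring-loaded start knob clockwise to its stop and let go so that it springs back; leave the mug, the oil bottle and the pepper mill at the back where they are.

Things in the scene. Friction and masses are not known exactly. Their poses are not given: they have to be found in the camera images.
- sanitiser: Sanitiser, fixed, turned up to 0.15 rad: open steel tray 170 (x) x 174 (y) mm, rim 36 mm high. A lamp bar 28 mm wide along y, lower than the rim, parts it into two bays, 66 mm wide (x), 164 mm long (y), centre lines at x = -47 and +47 mm, y -82 to 82. A white control block (110 x 108 x 36 mm) with the knob adjoins its -y end. Origin: centre of the tray's underside.
- tray_floor (a point): Centre of the tray's inner floor, 10 mm above the worktop; axes as the sanitiser.
- start_knob (a joint): Angle of the start knob, rad: 0 at rest, grows as it is turned clockwise seen from above, stop at 1.2. A spring (0.04 N m at rest, 0.14 N m at the stop) returns it to 0 when let go.
- knob_top (a point): Top centre of the start knob, on its vertical axis, 75 mm above the worktop, 145 mm from the sanitiser's origin toward its -y. The black grip bar is 14 mm thick, 46 mm long, 30 mm deep (45 to 75 mm above the worktop); at angle 0 it lies along the sanitiser's y.
- low_can: Low round metal food can with a plain pale label, 60 mm across, 56 mm high, flat base; at the start it stands in the near (-x) bay, in the middle part. Origin at the centre of its underside.
- coaster: Round slate coaster, 94 mm across, 6 mm thick, fixed on the worktop to the right of the sanitiser. Origin at the centre of its underside.
- spice_jar_a: Spice jar with a green cap, 46 mm across, 106 mm high. Stands upright. Origin at the centre of its underside, z up along it. May be absent. 
- spice_jar_b: Second spice jar, same as the first. Stands upright. Origin at the centre of its underside, z up along it. May be absent. 
- shaker: Glass shaker with a grey domed top, 44 mm across, 90 mm high. Stands upright. Origin at the centre of its underside, z up along it. May be absent. 
- glass_jar: Round glass jar with a metal screw lid, 56 mm across, 98 mm high. Stands upright. Origin at the centre of its underside, z up along it. May be absent. 
- tin_a: Rectangular metal tea tin, 56 (its x) x 44 (its y) mm, 96 mm high; straight sides up to 86 mm, then a lid 4 mm narrower; turned up to 0.5 rad at the start. Stands upright. Origin at the centre of its underside, z up along it. May be absent. 
- tin_b: Second tea tin, same as the first. Stands upright. Origin at the centre of its underside, z up along it. May be absent. 
- mug: Bystander: spotted mug, 82 mm across with handle, 91 mm high, at the back. Origin under its centre. It stands under the wall cabinet, whose doors are at x = 0.60 m (handles to 0.56) and whose underside is 0.46 m above the worktop: keep the wrist clear of it when crossing from side to side.
- oil_bottle: Bystander: oil bottle, 61 mm across, 268 mm high, at the back. Origin under its centre.
- mill: Bystander: wooden pepper mill, 58 mm across, 170 mm high, behind the sanitiser. Origin under its centre.

How it is judged:
On the way, in this order (a step that is already met when the one before it is completed fails the run):
1. the low can is out of the tray and stands released on the coaster (horizontal distance between low_can and coaster below 0.03 m and z of low_can in the frame of coaster between 0.002 and 0.01 m and angle between low_can's own z axis and vertical below 0.12 rad and linear speed of low_can below 0.02 m/s and contact force between low_can and the fingers below 0.05 N), for 0.2 s.
2. every jar, shaker and tin present stands upright on the tray's floor (x of spice_jar_a in the frame of tray_floor between -0.08 and 0.08 m and y of spice_jar_a in the frame of tray_floor between -0.08 and 0.08 m and z of spice_jar_a in the frame of tray_floor between -0.005 and 0.006 m and angle between each of spice_jar_a, spice_jar_b, shaker, glass_jar, tin_a, tin_b's own z axis and vertical below 0.12 rad and x of spice_jar_b in the frame of tray_floor between -0.08 and 0.08 m and y of spice_jar_b in the frame of tray_floor between -0.08 and 0.08 m and z of spice_jar_b in the frame of tray_floor between -0.005 and 0.006 m and x of shaker in the frame of tray_floor between -0.08 and 0.08 m and y of shaker in the frame of tray_floor between -0.08 and 0.08 m and z of shaker in the frame of tray_floor between -0.005 and 0.006 m and x of glass_jar in the frame of tray_floor between -0.08 and 0.08 m and y of glass_jar in the frame of tray_floor between -0.08 and 0.08 m and z of glass_jar in the frame of tray_floor between -0.005 and 0.006 m and x of tin_a in the frame of tray_floor between -0.08 and 0.08 m and y of tin_a in the frame of tray_floor between -0.08 and 0.08 m and z of tin_a in the frame of tray_floor between -0.005 and 0.006 m and x of tin_b in the frame of tray_floor between -0.08 and 0.08 m and y of tin_b in the frame of tray_floor between -0.08 and 0.08 m and z of tin_b in the frame of tray_floor between -0.005 and 0.006 m), for 0.2 s.
3. with all packed, the start knob is turned to its stop (all of step 2 and value of joint start_knob above 1.1 rad), for 0.1 s.
At the end, for the whole second after the job is handed in: Low can standing released on the coaster (within 30 mm of its centre); every jar, shaker and tin present upright (0.12 rad) in the tray, base within 6 mm of its floor, released, at rest; knob turned past 1.1 rad after packing and now back below 0.1 rad (all of step 1 and all of step 2 and linear speed of each of spice_jar_a, spice_jar_b, shaker, glass_jar, tin_a, tin_b below 0.02 m/s and contact force between each of spice_jar_a, spice_jar_b, shaker, glass_jar, tin_a, tin_b and the fingers below 0.05 N and value of joint start_knob below 0.1 rad); the robot touches nothing.
It fails at once if the mug is shoved or tipped (moved over 40 mm) (distance of mug from where it was at the start of the episode above 0.04 m or angle between mug's own z axis and vertical above 0.3 rad).
It fails at once if the oil bottle is shoved or tipped (moved over 40 mm) (distance of oil_bottle from where it was at the start of the episode above 0.04 m or angle between oil_bottle's own z axis and vertical above 0.3 rad).
It fails at once if the mill is shoved or tipped (moved over 40 mm) (distance of mill from where it was at the start of the episode above 0.04 m or angle between mill's own z axis and vertical above 0.3 rad).
Of spice_jar_a, spice_jar_b, shaker, glass_jar, tin_a, tin_b only 5 to 6 are there at a start; the rules pass over those that are not, and their reading is None.
At some moment in a run one of low_can may be knocked a few centimetres aside while the robot is not near it.
It also fails if it takes over 208 s, if anything falls off the work surface, if the arm or the gripper's body presses on something with over 40 N, if the wrist force passes 120 N, or if a joint passes its speed limit or range.

## Working session

There is one attempt and no reset: what is moved stays moved. The work goes in short steps, Python scripts to look and compute and a tool call to move; the robot and the scene stay as the last step left them, time stands still between calls to the robot, and variables do not carry over. Pictures are saved under pics/ and viewed, at most 14 in all, crops included, and the job is handed in when it is done.

```bash
ls; mkdir -p pics
```

Run:
```python
from station import ctrl
import cv2,numpy as np
np.set_printoptions(precision=4,suppress=True)
for n in ("side","top","wrist"):
    c=ctrl.camera(n); cv2.imwrite(f"pics/{n}0.png",c["pixels"]); print(n,c["fx"],c["fy"],c["cx"],c["cy"],[k for k in c]); print(c["extrinsics"])
print(ctrl.get_obs(),ctrl.tip_extent)
a=cv2.imread("pics/top0.png"); cv2.imwrite("pics/top0b.png",cv2.resize(a,(800,600),interpolation=cv2.INTER_CUBIC))
a=cv2.imread("pics/side0.png"); cv2.imwrite("pics/side0b.png",cv2.resize(a,(800,600),interpolation=cv2.INTER_CUBIC))
```

```text
pics
station.py
side 472.3417589297783 472.3417589297783 263.40251175403097 193.0148485083298 ['pixels', 'fx', 'fy', 'cx', 'cy', 'extrinsics']
[[ 0.757   0.5327 -0.3783  0.002 ]
 [-0.6533  0.6103 -0.4479 -0.5772]
 [-0.0077  0.5863  0.8101  1.2592]
 [ 0.      0.      0.      1.    ]]
top 419.5939748265589 419.5939748265589 253.38549932090763 191.31054932285153 ['pixels', 'fx', 'fy', 'cx', 'cy', 'extrinsics']
[[-0.0165  0.9821 -0.1876  0.3379]
 [-0.9996 -0.0204 -0.019   0.0508]
 [-0.0225  0.1872  0.9821  1.2322]
 [ 0.      0.      0.      1.    ]]
wrist 297.3186396354542 297.3186396354542 254.62872019660563 190.99344404871078 ['pixels', 'fx', 'fy', 'cx', 'cy', 'extrinsics']
[[ 0.2646 -0.9346 -0.2377  0.0749]
 [ 0.9644  0.2559  0.0673  0.5504]
 [-0.002  -0.247   0.969   0.3837]
 [ 0.      0.      0.      1.    ]]
{'time_s': 0.15, 'qpos': array([ 1.2364,  0.3003,  1.5214,  0.    ,  1.3207, -0.0666]), 'joint_vel': array([-0.0009, -0.0012, -0.002 , -0.0014, -0.0009,  0.0001]), 'tau': array([  0.0024, -53.1948, -35.2829,   0.0709,   0.0236,   0.    ]), 'ee_pos': array([0.1455, 0.5302, 0.227 ]), 'eef_rot': array([-3.1408, -0.0001,  2.8737]), 'force': array([ 0.0867,  0.2784, -0.3609]), 'moment': array([-0.0328,  0.032 ,  0.0526]), 'grip_force': 0.0, 'grip_width': 0.09422172789693824} 0.022
```

View pics/top0b.png

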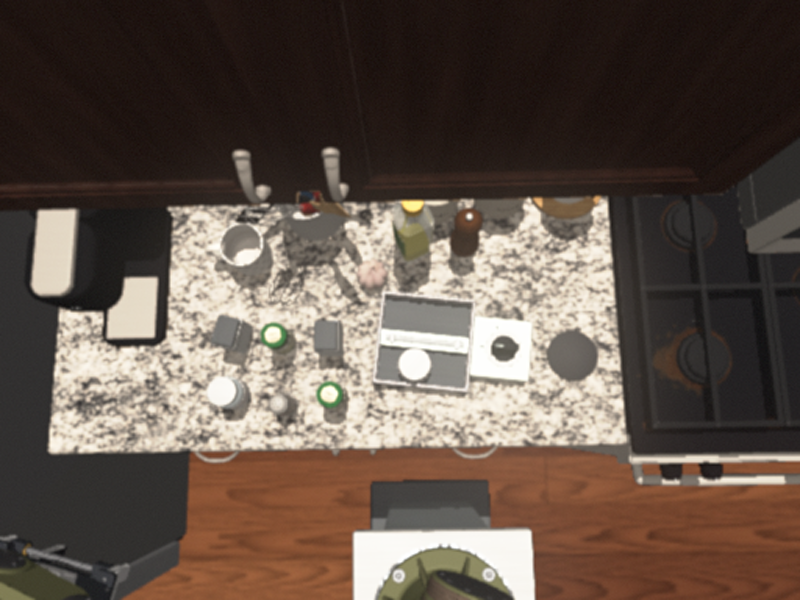

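View pics/side0b.png

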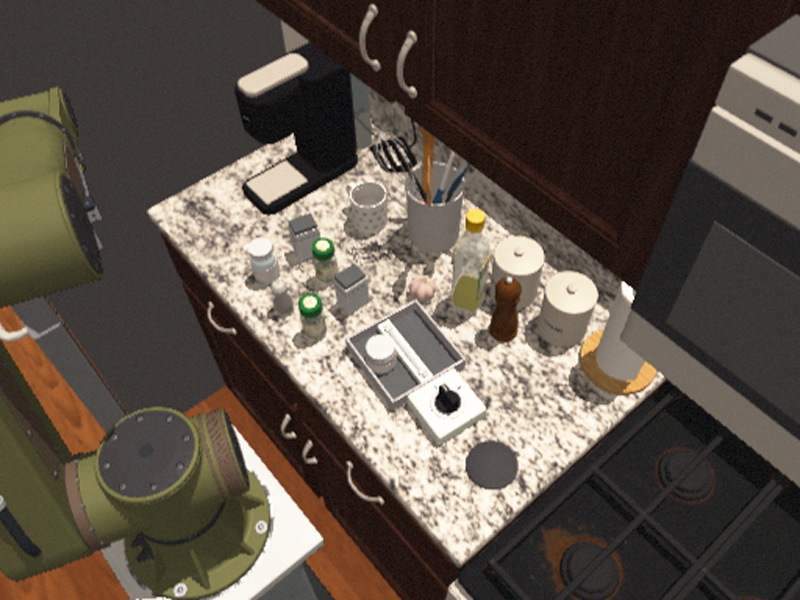

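All six items are present: two tins, two green-capped jars, the glass jar and the shaker. The can is in the near bay and the coaster is at the right (top view 572,355).

Run:
```python
import cv2
a=cv2.imread("pics/wrist0.png"); cv2.imwrite("pics/wrist0b.png",cv2.resize(a,(800,600),interpolation=cv2.INTER_CUBIC))
def crop(n,o,x0,y0,w,h,s):
    b=cv2.resize(cv2.imread(n)[y0:y0+h,x0:x0+w],None,fx=s,fy=s,interpolation=cv2.INTER_CUBIC)
    for i in range(0,w,20): cv2.putText(b,str(x0+i),(int(i*s),10),0,.35,(0,0,255)); cv2.line(b,(int(i*s),12),(int(i*s),18),(0,0,255))
    for i in range(0,h,20): cv2.putText(b,str(y0+i),(0,int(i*s)+4),0,.35,(0,0,255))
    cv2.imwrite(o,b)
crop("pics/top0.png","pics/topc.png",128,175,264,105,3)
crop("pics/side0.png","pics/sidec.png",150,130,200,190,3.1)
```

```text
(no output)
```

View pics/wrist0b.png

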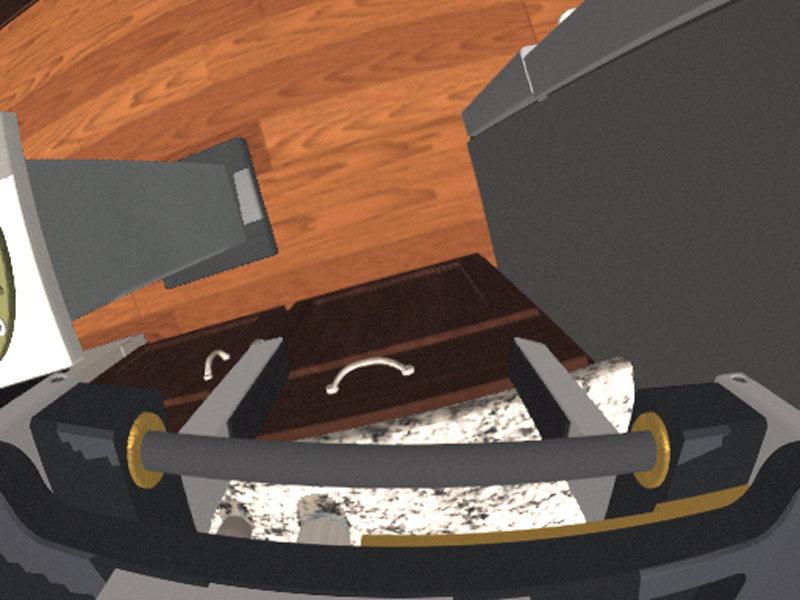

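View pics/topc.png

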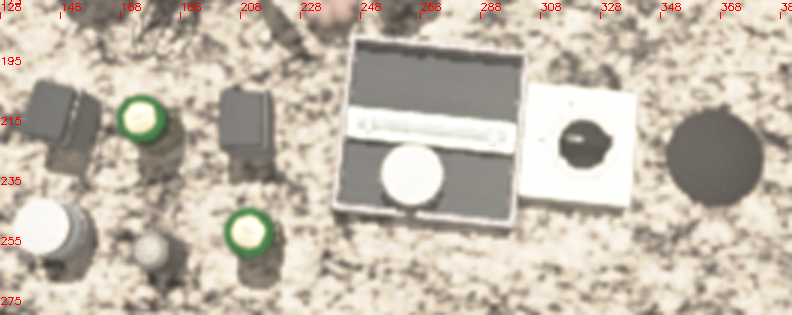

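View pics/sidec.png

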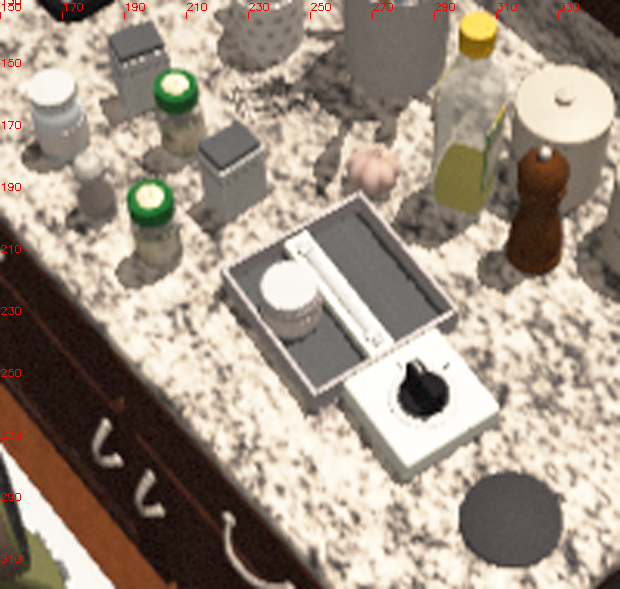

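Top crop: the six tops, the can, the tray rim corners, the knob and the coaster are all readable. I can read the same features in the side crop, so I triangulate.

Create h.py:
```python
import numpy as np
from station import ctrl
np.set_printoptions(precision=4,suppress=True)
def ray(c,u,v):
    if c.get("fish"):
        d=np.array([u-c["cx"],v-c["cy"]])/c["fx"];r=np.hypot(*d)+1e-12
        k=np.array([d[0]/r*np.sin(r),-d[1]/r*np.sin(r),-np.cos(r)])
    else: k=np.array([(u-c["cx"])/c["fx"],-(v-c["cy"])/c["fy"],-1.])
    E=np.array(c["extrinsics"]); d=E[:3,:3]@k; return E[:3,3],d/np.linalg.norm(d)
def atz(c,u,v,z):
    o,d=ray(c,u,v); return o+d*(z-o[2])/d[2]
def tri(*R):
    A=[np.eye(3)-np.outer(d,d) for o,d in R]; p=np.linalg.solve(sum(A),sum(a@o for a,(o,d) in zip(A,R)))
    return p,max(np.linalg.norm(a@(p-o)) for a,(o,d) in zip(A,R))
```

Run:
```python
from h import *
T=ctrl.camera("top");S=ctrl.camera("side")
P=dict(tin1=((50,110),(138,43),.096),jar1=((141,119),(177,85),.106),tin2=((243,119),(231,146),.096),glass=((43,226),(53,85),.098),
shaker=((151,249),(88,162),.09),jar2=((248,232),(149,194),.106),can=((412,175),(290,283),.066),coaster=((716,157),(511,519),.006),
FL=((354,39),(361,194),.036),FR=((524,54),(457,312),.036),NR=((512,225),(315,392),.036),NL=((336,209),(223,270),.036))
for k,(t,s,z) in P.items():
    t=(t[0]/3+128-.33,t[1]/3+175-.33); s=(s[0]/3.1+150-.33,s[1]/3.1+130-.33)
    p,e=tri(ray(T,*t),ray(S,*s)); print(k,p,round(e,4),"top@z",atz(T,*t,z)[:2],"side@z",atz(S,*s,z)[:2])
for n,p in (("mill",(537,258)),("oil",(462,198))): print(n,atz(S,p[0]/3.1+150,p[1]/3.1+130,0.0))
t=lambda x,y,z:print(atz(T,x/3+127.67,y/3+174.67,z))
print("tin1 corners");[t(x,y,.096) for x,y in((42,80),(78,90),(62,142),(25,130))]
print("tin2");[t(x,y,.096) for x,y in((221,91),(264,91),(267,148),(221,148))]
print("block corners");[t(x,y,.036) for x,y in((636,92),(630,207))]
```

```text
tin1 [0.5073 0.3753 0.088 ] 0.0011 top@z [0.5051 0.3736] side@z [0.5048 0.3683]
jar1 [0.495  0.2867 0.1069] 0.0015 top@z [0.4938 0.2876] side@z [0.4968 0.2866]
tin2 [0.4945 0.1963 0.0928] 0.0008 top@z [0.4934 0.1963] side@z [0.4939 0.1938]
glass [0.4004 0.3738 0.1032] 0.0012 top@z [0.3997 0.3759] side@z [0.4032 0.3774]
shaker [0.3779 0.2811 0.0834] 0.0002 top@z [0.3778 0.2797] side@z [0.3756 0.2763]
jar2 [0.3907 0.1893 0.1119] 0.0003 top@z [0.3907 0.1902] side@z [0.3929 0.1931]
can [0.4432 0.0424 0.0706] 0.0015 top@z [0.4422 0.0431] side@z [0.4463 0.0442]
coaster [ 0.4598 -0.253   0.0038] 0.0 top@z [ 0.4596 -0.2524] side@z [ 0.459  -0.2535]
FL [0.579  0.0954 0.038 ] 0.0019 top@z [0.5777 0.0963] side@z [0.5817 0.0958]
FR [ 0.5621 -0.0689  0.0269] 0.0011 top@z [ 0.5595 -0.0675] side@z [ 0.559  -0.0731]
NR [ 0.3968 -0.0502  0.0383] 0.0008 top@z [ 0.3962 -0.05  ] side@z [ 0.3982 -0.0495]
NL [0.415  0.1148 0.0383] 0.0012 top@z [0.4141 0.1155] side@z [0.4169 0.1155]
mill [ 0.6817 -0.0665  0.    ]
oil [ 0.6759  0.0395 -0.    ]
tin1 corners
[0.5332 0.3819 0.096 ]
[0.5232 0.3483 0.096 ]
[0.4755 0.3616 0.096 ]
[0.4871 0.3959 0.096 ]
tin2
[0.5196 0.2165 0.096 ]
[0.5188 0.1771 0.096 ]
[0.4664 0.1743 0.096 ]
[0.4672 0.2162 0.096 ]
block corners
[ 0.5203 -0.173   0.036 ]
[ 0.411  -0.1614  0.036 ]
```

Create d.py:
```python
import sys
from h import *
from scipy.spatial.transform import Rotation as R
# usage: d.py x y z [yaw]: tool-axis shift (and yaw change, about tool z = -world z) to get there
o=ctrl.get_obs(); a=[float(v) for v in sys.argv[1:]]
M=R.from_euler("xyz",o["eef_rot"]).as_matrix()
print("shift in tool axes",M.T@(np.array(a[:3])-o["ee_pos"]),"at",o["ee_pos"],"rot",o["eef_rot"],"t",o["time_s"])
if len(a)>3:
    q=R.from_euler("xyz",o["eef_rot"]); print("rotvec",(q.inv()*R.from_euler("xyz",[np.pi,0,a[3]])).as_rotvec())
```

```text
(no output)
```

Call:
shift_gripper:
  offsets:
    - {"tx":-0.026, "ty":-0.0244}
    - {"tx":-0.026, "ty":-0.0244}
    - {"tx":-0.026, "ty":-0.0244}
    - {"tx":-0.026, "ty":-0.0244}
    - {"tx":-0.026, "ty":-0.0244}
    - {"tx":-0.026, "ty":-0.0244}
    - {"tx":-0.026, "ty":-0.0244}
    - {"tx":-0.026, "ty":-0.0244}
  aperture: 0.094
  force: 20

```text
time_s: 1.05
ee_pos: [0.2949, 0.2858, 0.2275]
eef_rot: [3.141, 0.0, 2.874]
force: [-0.1, -0.0, -0.6]
grip_width: 0.0936
grip_force: 0.0
```

Call:
shift_gripper:
  offsets:
    - {"tx":-0.026, "ty":-0.0244}
    - {"tx":-0.026, "ty":-0.0244}
    - {"tx":-0.026, "ty":-0.0244}
    - {"tx":-0.026, "ty":-0.0244}
    - {"tx":-0.026, "ty":-0.0244}
    - {"tx":-0.026, "ty":-0.0244}
    - {}
    - {}

```text
time_s: 1.85
ee_pos: [0.4061, 0.1044, 0.2273]
eef_rot: [-3.142, -0.0, 2.872]
force: [-1.0, 0.2, 0.4]
grip_width: 0.094
grip_force: 0.0
```

Run:
```python
from h import *
import cv2
w=ctrl.camera("wrist"); cv2.imwrite("pics/w1.png",cv2.resize(w["pixels"],(800,600),interpolation=cv2.INTER_CUBIC)); print(w["extrinsics"])
```

```bash
python3 d.py .4425 .043 .045 2.874
```

```text
[[ 0.2662 -0.9342 -0.2375  0.3356]
 [ 0.9639  0.2577  0.0666  0.1246]
 [-0.0011 -0.2466  0.9691  0.384 ]
 [ 0.      0.      0.      1.    ]]
shift in tool axes [-0.0518 -0.0501  0.1824] at [0.4059 0.105  0.2274] rot [ 3.1415 -0.0003  2.8735] t 1.9
rotvec [ 0.0001 -0.0003 -0.0005]
```

View pics/w1.png

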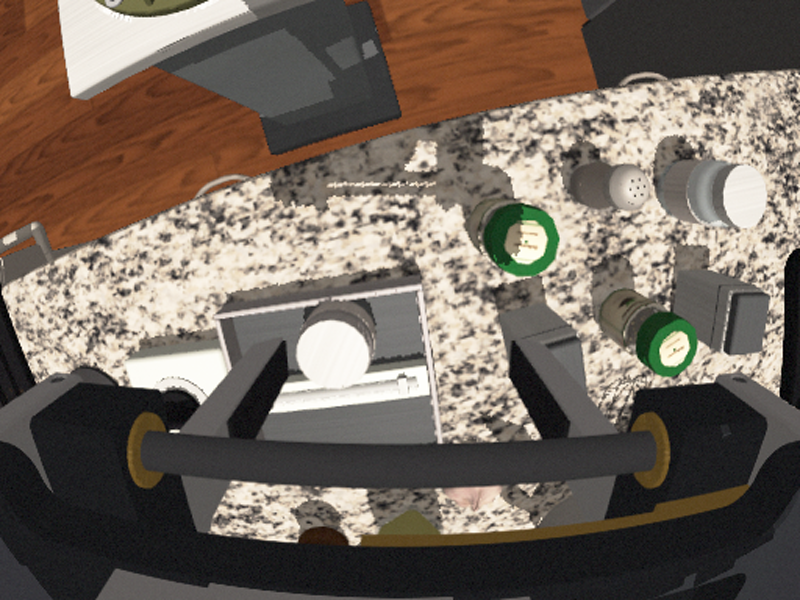

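The wrist view shows the can top at (336,347), caps at (523,240) and (667,344), shaker (630,187), glass lid (744,196), tin 1 lid (746,321) and tray near corners (420,286) and (217,312).

Run:
```python
from h import *
import json
w=ctrl.camera("wrist"); w["fish"]=1
for n,u,v,z in (("can",336,347,.066),("jar2",521,240,.106),("shaker",630,187,.09),("glass",744,196,.098),("jar1",667,344,.106),("tin1",746,321,.096),("NL",421,285,.036),("NR",216,312,.036)):
    print(n,atz(w,u*.64-.2,v*.64-.2,z))
```

```text
can [0.4364 0.0497 0.066 ]
jar2 [0.3875 0.1888 0.106 ]
shaker [0.3734 0.2783 0.09  ]
glass [0.3974 0.3766 0.098 ]
jar1 [0.4871 0.2837 0.106 ]
tin1 [0.498  0.3709 0.096 ]
NL [0.4148 0.121  0.036 ]
NR [ 0.3918 -0.0462  0.036 ]
```

Call:
shift_gripper:
  offsets:
    - {"tx":-0.025, "ty":-0.024}
    - {"tx":-0.024, "ty":-0.0237}
    - {"tz":0.04}
    - {"tz":0.04}
    - {"tz":0.04}
    - {"tz":0.03}
    - {"tz":0.03}
    - {}

```text
time_s: 2.75
ee_pos: [0.4387, 0.0466, 0.0448]
eef_rot: [-3.14, -0.005, 2.875]
force: [-1.1, -0.2, 0.4]
grip_width: 0.0938
grip_force: 0.0
```

Call:
shift_gripper:
  offsets:
    - {}
    - {}
    - {}
    - {}
    - {}
    - {}
  aperture: 0.05
  force: 20

```text
time_s: 3.35
ee_pos: [0.4411, 0.0457, 0.0481]
eef_rot: [3.141, 0.001, 2.874]
force: [-1.3, 0.1, 7.5]
grip_width: 0.0598
grip_force: 20.0
```

Call:
shift_gripper:
  offsets:
    - {"tz":-0.01}
    - {"tz":-0.03}
    - {"tz":-0.03}
    - {"tz":-0.03}
    - {}
    - {}

```text
time_s: 3.95
ee_pos: [0.4408, 0.0457, 0.1478]
eef_rot: [3.141, 0.001, 2.874]
force: [-0.3, -0.2, -2.3]
grip_width: 0.0597
grip_force: 20.0
```

```bash
python3 d.py .459 -.253 .0565 2.874
```

```text
shift in tool axes [-0.0965 -0.2832  0.0913] at [0.4408 0.0457 0.1478] rot [3.1413 0.001  2.8738] t 3.95
rotvec [ 0.0003  0.001  -0.0002]
```

Call:
shift_gripper:
  offsets:
    - {"tx":-0.012, "ty":-0.0354}
    - {"tx":-0.012, "ty":-0.0354}
    - {"tx":-0.012, "ty":-0.0354}
    - {"tx":-0.012, "ty":-0.0354}
    - {"tx":-0.012, "ty":-0.0354}
    - {"tx":-0.012, "ty":-0.0354}
    - {"tx":-0.012, "ty":-0.0354}
    - {"tx":-0.012, "ty":-0.0354}
    - {}
    - {"tz":0.03}

```text
time_s: 4.95
ee_pos: [0.4592, -0.254, 0.1185]
eef_rot: [-3.141, 0.003, 2.872]
force: [0.5, -0.3, -2.3]
grip_width: 0.0594
grip_force: 20.0
```

Call:
shift_gripper:
  offsets:
    - {"tz":0.03}
    - {"tz":0.02}
    - {"tz":0.015}
    - {"tz":0.006}
    - {}
    - {}
    - {}

```text
time_s: 5.65
ee_pos: [0.4585, -0.2527, 0.0467]
eef_rot: [-3.141, 0.0, 2.874]
force: [0.9, -0.5, -0.5]
grip_width: 0.0598
grip_force: 20.0
```

Call:
shift_gripper:
  offsets:
    - {"tz":0.0015}
    - {}
    - {}

```text
time_s: 5.95
ee_pos: [0.4584, -0.2529, 0.045]
eef_rot: [-3.142, 0.0, 2.874]
force: [-0.8, -0.1, -0.4]
grip_width: 0.0596
grip_force: 20.0
```

Call:
shift_gripper:
  offsets:
    - {}
    - {}
    - {}
    - {}
    - {"tz":-0.03}
    - {"tz":-0.04}
    - {"tz":-0.04}
    - {"tz":-0.04}
    - {"tz":-0.03}
    - {}
  aperture: 0.09

```text
time_s: 6.95
ee_pos: [0.4595, -0.2535, 0.2292]
eef_rot: [-3.139, 0.007, 2.874]
force: [0.3, 0.6, -0.4]
grip_width: 0.0899
grip_force: 0.0
```

Call:
shift_gripper:
  offsets:
    - {"rz":0.1415}
    - {"rz":0.1415}
    - {"rz":0.1415}
    - {"rz":0.1415}
    - {"rz":0.1415}
    - {"rz":0.1415}
    - {"rz":0.1415}
    - {"rz":0.1415}
    - {"rz":0.1415}
    - {"rz":0.1415}

```text
time_s: 7.95
ee_pos: [0.4582, -0.2527, 0.224]
eef_rot: [-3.14, -0.001, 1.453]
force: [-0.4, -0.6, 0.2]
grip_width: 0.0895
grip_force: 0.0
```

```bash
python3 d.py .472 .0 .25 1.459
```

Run:
```python
from h import *
import cv2
w=ctrl.camera("wrist"); cv2.imwrite("pics/w2.png",cv2.resize(w["pixels"],(800,600),interpolation=cv2.INTER_CUBIC)); np.save("w2.npy",w["extrinsics"])
```

```text
shift in tool axes [ 0.2526 -0.0161 -0.0259] at [ 0.4582 -0.2527  0.224 ] rot [-3.1405 -0.0005  1.4529] t 7.95
rotvec [-0.0011 -0.0005 -0.0061]
```

View pics/w2.png

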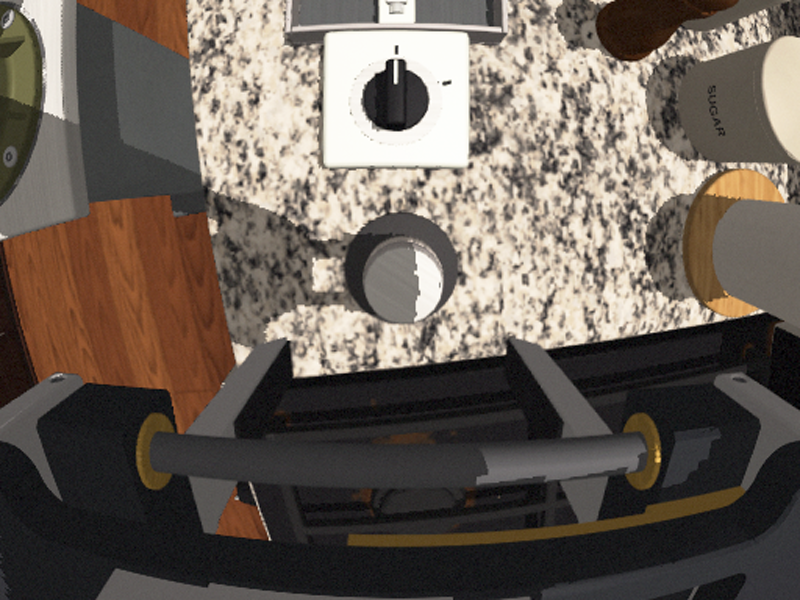

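The can stands centred on the coaster. The knob bar top is at about (397,92), the can top at (403,281), and the tray's sides run vertically in the picture, so the yaw is right.

Run:
```python
from h import *
w=ctrl.camera("wrist"); w["fish"]=1
for n,u,v,z in (("can",403,281,.062),("knobtop",397,92,.075),("blockL",323,166,.036),("blockR",468,166,.036),("NR",287,34,.036),("FR",507,35,.036)):
    print(n,atz(w,u*.64-.2,v*.64-.2,z))
```

```bash
python3 d.py .43 .11 .24 1.459
```

```text
can [ 0.46   -0.2492  0.062 ]
knobtop [ 0.4722 -0.1207  0.075 ]
blockL [ 0.4118 -0.1606  0.036 ]
blockR [ 0.518  -0.1743  0.036 ]
NR [ 0.3969 -0.0529  0.036 ]
FR [ 0.5613 -0.075   0.036 ]
shift in tool axes [ 0.3571 -0.0694 -0.0157] at [ 0.4582 -0.2527  0.2241] rot [-3.1405 -0.0005  1.4565] t 8.05
rotvec [-0.001  -0.0005 -0.0025]
```

Call:
shift_gripper:
  offsets:
    - {"tx":0.0449, "ty":-0.0016}
    - {"tx":0.0449, "ty":-0.0016}
    - {"tx":0.0449, "ty":-0.0016}
    - {"tx":0.0449, "ty":-0.0016}
    - {"tx":0.0449, "ty":-0.0016}
    - {"tx":0.0449, "ty":-0.0016}
    - {"tx":0.0449, "ty":-0.0016}
    - {"tx":0.0449, "ty":-0.0016}
    - {"tx":0.0449, "ty":-0.0016}
    - {"tx":0.0449, "ty":-0.0016}
  aperture: 0.084

```text
time_s: 9.05
ee_pos: [0.4924, 0.197, 0.2245]
eef_rot: [-3.141, 0.0, 1.464]
force: [0.5, -0.2, -0.1]
grip_width: 0.0837
grip_force: 0.0
```

Call:
shift_gripper:
  offsets:
    - {"rz":-0.07}
    - {"rz":-0.073}
    - {}
    - {}

```text
time_s: 9.45
ee_pos: [0.4927, 0.195, 0.2246]
eef_rot: [-3.141, 0.0, 1.602]
force: [-0.2, 0.1, -0.4]
grip_width: 0.0839
grip_force: 0.0
```

```bash
python3 d.py .494 .1955 .069 1.60
```

Run:
```python
from h import *
import cv2
w=ctrl.camera("wrist"); cv2.imwrite("pics/w3.png",cv2.resize(w["pixels"],(800,600),interpolation=cv2.INTER_CUBIC)); np.save("w3.npy",w["extrinsics"])
```

```text
shift in tool axes [0.0005 0.0014 0.1556] at [0.4927 0.195  0.2246] rot [-3.1411  0.0001  1.6019] t 9.45
rotvec [-0.0005  0.0001  0.0019]
```

View pics/w3.png

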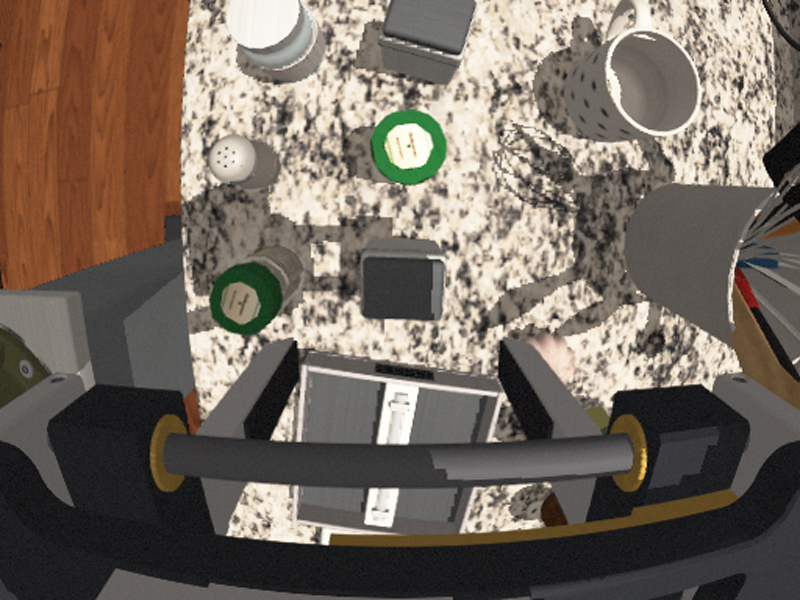

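This view shows tin 2's lid centred at (403,287) and nearly square with the fingers. The caps are at (409,147) and (247,299), the shaker at (233,159), and tin 1's front lid edge runs (382,42)–(460,56).

Run:
```python
from h import *
w=ctrl.camera("wrist"); w["fish"]=1
for n,u,v,z in (("tin2",403,287,.096),("t2 edge",362,316,.096),("t2 edge",442,320,.096),("jar1",409,147,.106),("jar2",247,299,.106),("shaker",231,159,.09),("glass",268,22,.098),("tin1 front edge",382,42,.096),("tin1 front edge",460,56,.096),("NL",299,352,.036),("FL",501,377,.036)):
    print(n,atz(w,u*.64-.2,v*.64-.2,z))
```

```text
tin2 [0.4937 0.2022 0.096 ]
t2 edge [0.4681 0.1823 0.096 ]
t2 edge [0.5196 0.1812 0.096 ]
jar1 [0.4944 0.2887 0.106 ]
jar2 [0.3949 0.1939 0.106 ]
shaker [0.3801 0.2828 0.09  ]
glass [0.4038 0.3717 0.098 ]
tin1 front edge [0.4761 0.3562 0.096 ]
tin1 front edge [0.5241 0.3491 0.096 ]
NL [0.4126 0.1322 0.036 ]
FL [0.5781 0.1151 0.036 ]
```

Call:
shift_gripper:
  offsets:
    - {"tx":0.002, "ty":0.001, "tz":0.03, "rz":0.027}
    - {"tz":0.035}
    - {"tz":0.035}
    - {"tz":0.035}
    - {"tz":0.0206}
    - {}
    - {}

```text
time_s: 10.25
ee_pos: [0.494, 0.1971, 0.07]
eef_rot: [3.141, -0.0, 1.574]
force: [0.6, 0.4, -0.1]
grip_width: 0.084
grip_force: 0.0
```

Call:
shift_gripper:
  offsets:
    - {}
    - {}
    - {}
    - {}
    - {}
  aperture: 0.045
  force: 20

```text
time_s: 10.75
ee_pos: [0.494, 0.1973, 0.0699]
eef_rot: [3.141, -0.0, 1.575]
force: [-0.4, -1.3, 4.8]
grip_width: 0.0558
grip_force: 20.0
```

Call:
shift_gripper:
  offsets:
    - {"tz":-0.01}
    - {"tz":-0.03}
    - {"tz":-0.03}
    - {"rz":0.06}
    - {"rz":0.064}
    - {}
    - {}

```text
time_s: 11.45
ee_pos: [0.4935, 0.1971, 0.1394]
eef_rot: [-3.141, 0.0, 1.453]
force: [0.2, -0.1, -2.5]
grip_width: 0.0556
grip_force: 20.0
```

```bash
python3 d.py .5285 -.0356 .081 1.453
```

```text
shift in tool axes [-0.227   0.0622  0.0585] at [0.4935 0.1971 0.1394] rot [-3.1412  0.0002  1.4527] t 11.45
rotvec [-0.0003  0.0002 -0.0003]
```

Call:
shift_gripper:
  offsets:
    - {"tx":-0.0284, "ty":0.0078}
    - {"tx":-0.0284, "ty":0.0078}
    - {"tx":-0.0284, "ty":0.0078}
    - {"tx":-0.0284, "ty":0.0078}
    - {"tx":-0.0284, "ty":0.0078}
    - {"tx":-0.0284, "ty":0.0078}
    - {"tx":-0.0284, "ty":0.0078}
    - {"tx":-0.0284, "ty":0.0076}
    - {}
    - {}

```text
time_s: 12.45
ee_pos: [0.528, -0.0359, 0.1392]
eef_rot: [-3.141, -0.0, 1.451]
force: [-1.0, 0.7, -1.9]
grip_width: 0.0561
grip_force: 20.0
```

```bash
python3 d.py .5285 -.0356 .081 1.453
```

Run:
```python
from h import *
import cv2
w=ctrl.camera("wrist"); cv2.imwrite("pics/w4.png",cv2.resize(w["pixels"],(800,600),interpolation=cv2.INTER_CUBIC)); np.save("w4.npy",w["extrinsics"])
```

```text
shift in tool axes [0.0004 0.0004 0.0582] at [ 0.528  -0.0359  0.1392] rot [-3.141  -0.0002  1.4508] t 12.45
rotvec [-0.0006 -0.0002 -0.0022]
```

View pics/w4.png

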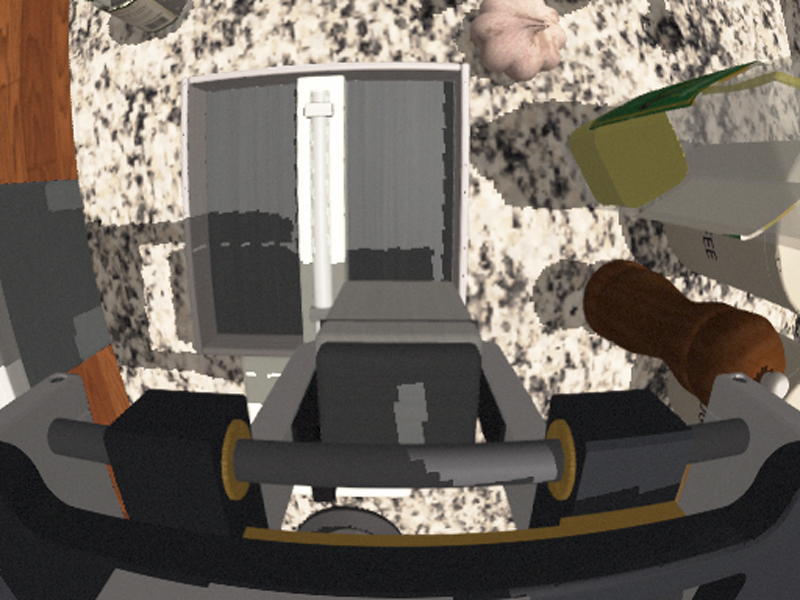

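The tin hangs over the far bay; its base edge runs (337,283)–(452,283). The bay's floor edges are at about x=345 and x=446.

Run:
```python
from h import *
w=ctrl.camera("wrist"); w["fish"]=1
O=np.array([.488,.0225]);a=-.118;M=np.array([[np.cos(a),np.sin(a)],[-np.sin(a),np.cos(a)]])
for n,u,v,z in (("tin base L",337,283,.0695),("tin base R",452,283,.0695),("FL rim out",469,66,.036),("FR-ish rim out",468,280,.036),("NL rim out",186,80,.036),("NR rim out",190,353,.036),("farwall floor",446,82,.01),("farwall floor",434,278,.01),("NL floor",208,86,.01),("NR floor",214,335,.01)):
    p=atz(w,u*.64-.2,v*.64-.2,z); print(n,p,M@(p[:2]-O))
```

```text
tin base L [ 0.4984 -0.009   0.0695] [ 0.0141 -0.03  ]
tin base R [ 0.5557 -0.0158  0.0695] [ 0.0717 -0.0301]
FL rim out [0.582  0.0991 0.036 ] [0.0843 0.0872]
FR-ish rim out [ 0.5681 -0.0229  0.036 ] [ 0.0849 -0.0357]
NL rim out [0.4177 0.1189 0.036 ] [-0.0812  0.0875]
NR rim out [ 0.3894 -0.0492  0.036 ] [-0.0895 -0.0828]
farwall floor [0.5712 0.0961 0.01  ] [0.0739 0.0829]
farwall floor [ 0.55   -0.0251  0.01  ] [ 0.0672 -0.04  ]
NL floor [0.4213 0.1189 0.01  ] [-0.0775  0.0879]
NR floor [ 0.3972 -0.0464  0.01  ] [-0.082  -0.0791]
```

Call:
shift_gripper:
  offsets:
    - {"ty":0.0015, "tz":0.01}
    - {"tz":0.02}
    - {"tz":0.015}
    - {"tz":0.008}
    - {"tz":0.004}
    - {}
    - {}

```text
time_s: 13.25
ee_pos: [0.53, -0.0359, 0.0829]
eef_rot: [3.141, 0.0, 1.451]
force: [-0.3, -0.3, -2.6]
grip_width: 0.0559
grip_force: 20.0
```

Call:
shift_gripper:
  offsets:
    - {"tz":0.0025}
    - {}
    - {}

```text
time_s: 13.55
ee_pos: [0.5297, -0.036, 0.08]
eef_rot: [3.141, -0.0, 1.451]
force: [-0.5, 0.6, -1.8]
grip_width: 0.0558
grip_force: 20.0
```

Call:
shift_gripper:
  offsets:
    - {}
    - {}
    - {}
    - {"tz":-0.02}
    - {"tz":-0.04}
    - {"tz":-0.04}
    - {"tz":-0.04}
    - {}
    - {}
  aperture: 0.078

```text
time_s: 14.45
ee_pos: [0.5298, -0.036, 0.2201]
eef_rot: [3.14, 0.0, 1.451]
force: [-0.2, -0.4, -0.5]
grip_width: 0.078
grip_force: 0.0
```

```bash
python3 d.py .494 .286 .067 1.453
```

```text
shift in tool axes [ 0.3154 -0.0743  0.153 ] at [ 0.5298 -0.036   0.2201] rot [3.1403 0.     1.4508] t 14.45
rotvec [ 0.0013  0.     -0.0022]
```

Call:
shift_gripper:
  offsets:
    - {"tx":0.035, "ty":-0.0083}
    - {"tx":0.035, "ty":-0.0083}
    - {"tx":0.035, "ty":-0.0083}
    - {"tx":0.035, "ty":-0.0083}
    - {"tx":0.035, "ty":-0.0083}
    - {"tx":0.035, "ty":-0.0083}
    - {"tx":0.035, "ty":-0.0083}
    - {"tx":0.035, "ty":-0.0083}
    - {"tx":0.035, "ty":-0.0083}
    - {}

```text
time_s: 15.45
ee_pos: [0.4919, 0.2887, 0.2177]
eef_rot: [-3.139, 0.001, 1.454]
force: [0.9, -0.6, -0.5]
grip_width: 0.078
grip_force: 0.0
```

Call:
shift_gripper:
  offsets:
    - {"tz":0.03}
    - {"tz":0.04}
    - {"tz":0.04}
    - {"tz":0.03}
    - {"tz":0.013}
    - {}
    - {}

```text
time_s: 16.15
ee_pos: [0.4937, 0.2857, 0.0678]
eef_rot: [3.141, -0.0, 1.451]
force: [0.0, 0.2, 0.6]
grip_width: 0.0779
grip_force: 0.0
```

Call:
shift_gripper:
  offsets:
    - {}
    - {}
    - {}
    - {}
    - {}
  aperture: 0.036
  force: 20

```text
time_s: 16.65
ee_pos: [0.4934, 0.2858, 0.0672]
eef_rot: [3.141, -0.0, 1.451]
force: [0.5, -0.4, 2.7]
grip_width: 0.0458
grip_force: 20.0
```

Call:
shift_gripper:
  offsets:
    - {"tz":-0.01}
    - {"tz":-0.03}
    - {"tz":-0.03}
    - {"tz":-0.03}
    - {"tz":-0.03}
    - {}
    - {}

```text
time_s: 17.35
ee_pos: [0.4932, 0.2856, 0.1972]
eef_rot: [3.141, -0.0, 1.451]
force: [-0.2, 0.6, -1.6]
grip_width: 0.0457
grip_force: 19.9
```

```bash
python3 d.py .5353 .0158 .079 1.453
```

```text
shift in tool axes [-0.2629  0.074   0.1181] at [0.4932 0.2856 0.1972] rot [ 3.141  -0.0004  1.4508] t 17.35
rotvec [ 0.0006 -0.0004 -0.0022]
```

Call:
shift_gripper:
  offsets:
    - {"tx":-0.0292, "ty":0.0082}
    - {"tx":-0.0292, "ty":0.0082}
    - {"tx":-0.0292, "ty":0.0082}
    - {"tx":-0.0292, "ty":0.0082}
    - {"tx":-0.0292, "ty":0.0082}
    - {"tx":-0.0292, "ty":0.0082}
    - {"tx":-0.0292, "ty":0.0082}
    - {"tx":-0.0292, "ty":0.0082}
    - {"tx":-0.0292, "ty":0.0083}
    - {}

```text
time_s: 18.35
ee_pos: [0.5349, 0.0132, 0.1954]
eef_rot: [-3.139, 0.001, 1.448]
force: [0.1, 0.3, -1.2]
grip_width: 0.046
grip_force: 19.9
```

Call:
shift_gripper:
  offsets:
    - {}
    - {"tz":0.03}
    - {"tz":0.03}
    - {"tz":0.03}
    - {"tz":0.02}
    - {"tz":0.0075}
    - {}
    - {}

```text
time_s: 19.15
ee_pos: [0.5355, 0.0163, 0.0802]
eef_rot: [3.141, -0.0, 1.451]
force: [0.5, -0.4, -0.3]
grip_width: 0.0458
grip_force: 20.0
```

Call:
shift_gripper:
  offsets:
    - {"tz":0.0025}
    - {}
    - {}

```text
time_s: 19.45
ee_pos: [0.5353, 0.0159, 0.0772]
eef_rot: [3.141, -0.0, 1.451]
force: [0.3, -0.4, 0.4]
grip_width: 0.0456
grip_force: 20.0
```

Call:
shift_gripper:
  offsets:
    - {}
    - {}
    - {}
    - {"tz":-0.02}
    - {"tz":-0.04}
    - {"tz":-0.04}
    - {"tz":-0.04}
    - {}
    - {}
  aperture: 0.07

```text
time_s: 20.35
ee_pos: [0.5352, 0.0159, 0.2171]
eef_rot: [3.14, -0.0, 1.451]
force: [-0.3, 0.2, -0.6]
grip_width: 0.0701
grip_force: 0.0
```

```bash
python3 d.py .391 .190 .067 1.453
```

```text
shift in tool axes [ 0.1556 -0.1642  0.1499] at [0.5352 0.0159 0.2171] rot [ 3.1405 -0.0001  1.4508] t 20.35
rotvec [ 0.0011 -0.0001 -0.0022]
```

Call:
shift_gripper:
  offsets:
    - {"tx":0.0259, "ty":-0.0274}
    - {"tx":0.0259, "ty":-0.0274}
    - {"tx":0.0259, "ty":-0.0274}
    - {"tx":0.0259, "ty":-0.0274}
    - {"tx":0.0259, "ty":-0.0274}
    - {"tx":0.0259, "ty":-0.0274}
    - {}
    - {}
  aperture: 0.082

```text
time_s: 21.15
ee_pos: [0.39, 0.19, 0.2158]
eef_rot: [-3.14, 0.001, 1.452]
force: [0.4, 0.2, -0.4]
grip_width: 0.0822
grip_force: 0.0
```

Call:
shift_gripper:
  offsets:
    - {"tz":0.03}
    - {"tz":0.04}
    - {"tz":0.04}
    - {"tz":0.03}
    - {"tz":0.01}
    - {}
    - {}

```text
time_s: 21.85
ee_pos: [0.3913, 0.1898, 0.0678]
eef_rot: [3.141, -0.0, 1.45]
force: [-0.2, 0.7, 0.6]
grip_width: 0.0819
grip_force: 0.0
```

Call:
shift_gripper:
  offsets:
    - {}
    - {}
    - {}
    - {}
    - {}
  aperture: 0.036
  force: 20

```text
time_s: 22.35
ee_pos: [0.3906, 0.1899, 0.067]
eef_rot: [3.141, -0.0, 1.451]
force: [-0.5, 1.5, -1.0]
grip_width: 0.0456
grip_force: 20.4
```

Call:
shift_gripper:
  offsets:
    - {"tz":-0.01}
    - {"tz":-0.03}
    - {"tz":-0.03}
    - {"tz":-0.03}
    - {"tz":-0.03}
    - {}
    - {}

```text
time_s: 23.05
ee_pos: [0.3905, 0.1898, 0.1972]
eef_rot: [3.141, -0.0, 1.451]
force: [0.2, 0.4, -1.7]
grip_width: 0.0458
grip_force: 20.0
```

```bash
python3 d.py .5413 .0688 .079 1.453
```

```text
shift in tool axes [-0.1022  0.1642  0.1182] at [0.3905 0.1898 0.1972] rot [ 3.1408 -0.0004  1.4508] t 23.05
rotvec [ 0.0008 -0.0004 -0.0022]
```

Call:
shift_gripper:
  offsets:
    - {"tx":-0.017, "ty":0.0274}
    - {"tx":-0.017, "ty":0.0274}
    - {"tx":-0.017, "ty":0.0274}
    - {"tx":-0.017, "ty":0.0274}
    - {"tx":-0.017, "ty":0.0274}
    - {"tx":-0.0172, "ty":0.0272}
    - {}
    - {}

```text
time_s: 23.85
ee_pos: [0.5408, 0.0685, 0.1952]
eef_rot: [-3.139, 0.0, 1.45]
force: [-0.3, -0.2, 0.2]
grip_width: 0.0454
grip_force: 20.0
```

Call:
shift_gripper:
  offsets:
    - {"tz":0.03}
    - {"tz":0.03}
    - {"tz":0.03}
    - {"tz":0.02}
    - {"tz":0.0095}
    - {}
    - {}
    - {}

```text
time_s: 24.65
ee_pos: [0.5414, 0.069, 0.0779]
eef_rot: [3.141, -0.0, 1.451]
force: [0.1, -0.1, -1.0]
grip_width: 0.0455
grip_force: 20.0
```

Call:
shift_gripper:
  offsets:
    - {"tz":0.0008}
    - {}
    - {}
    - {}
    - {"tz":-0.02}
    - {"tz":-0.04}
    - {"tz":-0.04}
    - {"tz":-0.04}
    - {}
    - {}
  aperture: 0.07

```text
time_s: 25.65
ee_pos: [0.5414, 0.0687, 0.2168]
eef_rot: [3.141, -0.0, 1.451]
force: [-0.2, 1.0, -0.7]
grip_width: 0.0698
grip_force: 0.0
```

```bash
python3 d.py .50 .330 .22 1.29
```

```text
shift in tool axes [ 0.2544 -0.0724 -0.0033] at [0.5414 0.0687 0.2168] rot [ 3.1405 -0.0002  1.4508] t 25.65
rotvec [ 0.001  -0.0002  0.1608]
```

Call:
shift_gripper:
  offsets:
    - {"tx":0.0363, "ty":-0.0103}
    - {"tx":0.0363, "ty":-0.0103}
    - {"tx":0.0363, "ty":-0.0103}
    - {"tx":0.0363, "ty":-0.0103}
    - {"tx":0.0363, "ty":-0.0103}
    - {"tx":0.0363, "ty":-0.0103}
    - {"tx":0.0363, "ty":-0.0103}
    - {"rz":0.08}
    - {"rz":0.08}
    - {}
  aperture: 0.09

```text
time_s: 26.65
ee_pos: [0.4996, 0.3296, 0.2146]
eef_rot: [-3.14, 0.002, 1.29]
force: [0.6, -0.7, -0.9]
grip_width: 0.0901
grip_force: 0.0
```

Run:
```python
from h import *
import cv2
w=ctrl.camera("wrist"); cv2.imwrite("pics/w5.png",cv2.resize(w["pixels"],(800,600),interpolation=cv2.INTER_CUBIC)); print(w["extrinsics"])
```

```bash
python3 d.py .5045 .372 .22 1.29
```

```text
[[ 0.9608  0.2674  0.0727  0.5186]
 [-0.2771  0.9302  0.2406  0.4   ]
 [-0.0032 -0.2513  0.9679  0.3711]
 [ 0.      0.      0.      1.    ]]
shift in tool axes [ 0.0422 -0.0072 -0.0051] at [0.4998 0.3294 0.2149] rot [-3.1399  0.0018  1.2925] t 26.7
rotvec [-0.0017  0.0018  0.0025]
```

View pics/w5.png

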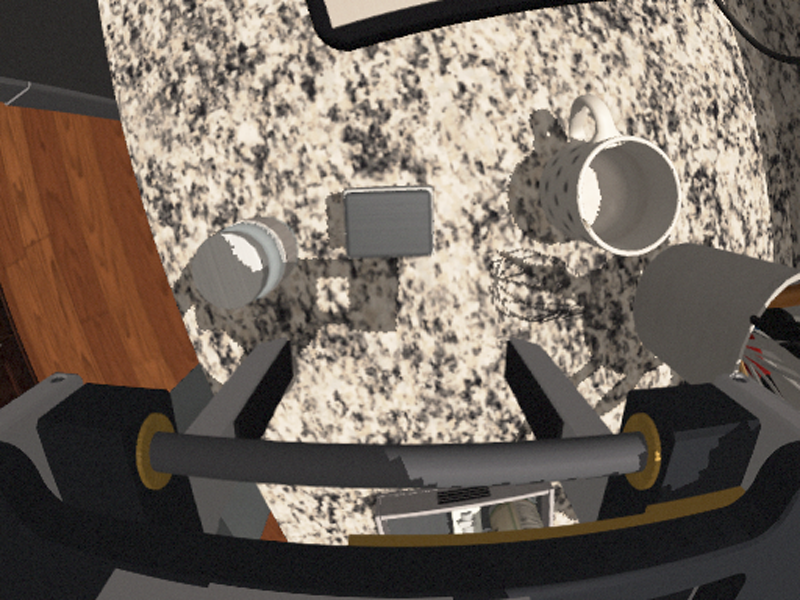

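Tin 1's lid (346,188)–(432,257) is square with the fingers at this yaw, centred at (389,222). The glass lid is at (226,271).

Run:
```python
from h import *
w=ctrl.camera("wrist"); w["fish"]=1
for n,u,v,z in (("tin1",389,222,.096),("glass",225,271,.098)):
    print(n,atz(w,u*.64-.2,v*.64-.2,z))
```

```bash
python3 d.py .502 .371 .069
```

```text
tin1 [0.5058 0.378  0.096 ]
glass [0.3984 0.379  0.098 ]
shift in tool axes [ 0.0408 -0.0093  0.1463] at [0.5    0.3294 0.2153] rot [-3.1403  0.0013  1.2929] t 26.75
```

Call:
shift_gripper:
  offsets:
    - {"tx":0.0216, "ty":-0.0036}
    - {"tx":0.0216, "ty":-0.0036}
    - {"tz":0.03}
    - {"tz":0.04}
    - {"tz":0.04}
    - {"tz":0.03}
    - {"tz":0.006}
    - {}
    - {}
  aperture: 0.082

```text
time_s: 27.65
ee_pos: [0.506, 0.3735, 0.0723]
eef_rot: [3.14, -0.002, 1.291]
force: [-0.9, 0.3, -1.3]
grip_width: 0.0815
grip_force: 0.0
```

Call:
shift_gripper:
  offsets:
    - {}
    - {}
    - {}
    - {}
    - {}
  aperture: 0.045
  force: 20

```text
time_s: 28.15
ee_pos: [0.5054, 0.3732, 0.071]
eef_rot: [3.141, -0.0, 1.291]
force: [1.0, -0.0, 3.6]
grip_width: 0.0561
grip_force: 19.9
```

Call:
shift_gripper:
  offsets:
    - {"tz":-0.01}
    - {"tz":-0.03}
    - {"tz":-0.03}
    - {"tz":-0.04}
    - {"tz":-0.03}
    - {"rz":-0.08}
    - {"rz":-0.08}
    - {}
    - {}

```text
time_s: 29.05
ee_pos: [0.5051, 0.3731, 0.2106]
eef_rot: [-3.141, 0.0, 1.448]
force: [-0.1, 0.7, -2.2]
grip_width: 0.0563
grip_force: 19.9
```

```bash
python3 d.py .4405 .0215 .20 1.453
```

```text
shift in tool axes [-0.3568 -0.0212  0.0107] at [0.5051 0.3731 0.2106] rot [-3.1413  0.0002  1.4485] t 29.05
rotvec [-0.0003  0.0002 -0.0045]
```

Call:
shift_gripper:
  offsets:
    - {"tx":-0.0357, "ty":-0.0021}
    - {"tx":-0.0357, "ty":-0.0021}
    - {"tx":-0.0357, "ty":-0.0021}
    - {"tx":-0.0357, "ty":-0.0021}
    - {"tx":-0.0357, "ty":-0.0021}
    - {"tx":-0.0357, "ty":-0.0021}
    - {"tx":-0.0357, "ty":-0.0021}
    - {"tx":-0.0357, "ty":-0.0021}
    - {"tx":-0.0357, "ty":-0.0021}
    - {"tx":-0.0355, "ty":-0.0023, "rz":-0.004}

```text
time_s: 30.05
ee_pos: [0.4409, 0.0202, 0.2107]
eef_rot: [3.141, 0.0, 1.453]
force: [1.6, -0.4, -2.9]
grip_width: 0.0563
grip_force: 19.9
```

Call:
shift_gripper:
  offsets:
    - {"tz":0.03}
    - {"tz":0.04}
    - {}
    - {}

```text
time_s: 30.45
ee_pos: [0.4416, 0.0215, 0.1414]
eef_rot: [-3.141, 0.0, 1.454]
force: [0.4, -0.2, -1.1]
grip_width: 0.0565
grip_force: 19.9
```

Run:
```python
from h import *
import cv2
w=ctrl.camera("wrist"); cv2.imwrite("pics/w6.png",cv2.resize(w["pixels"],(800,600),interpolation=cv2.INTER_CUBIC))
```

```text
(no output)
```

View pics/w6.png

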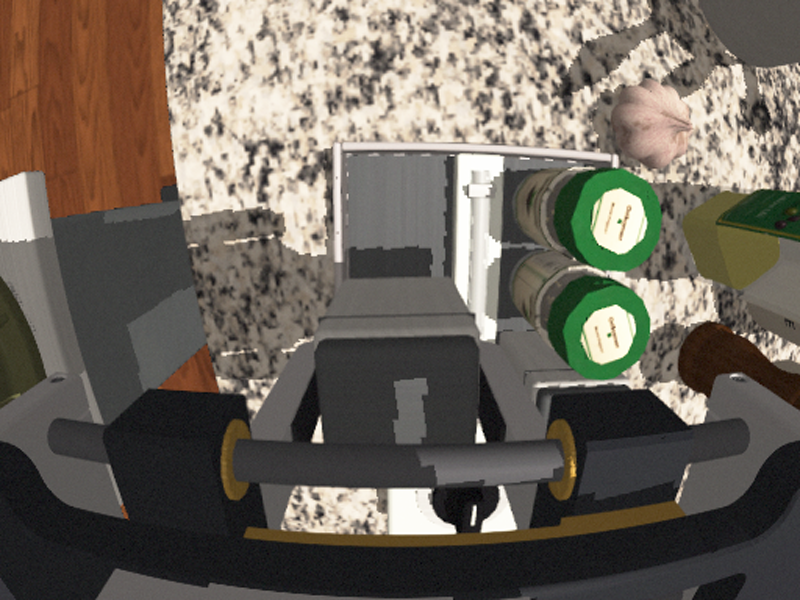

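The far bay is filled neatly: both green caps stand upright and the tin is behind them. The held tin is over the near bay, with floor edges at x=350 and x=455. I lower it.

Call:
shift_gripper:
  offsets:
    - {"ty":-0.001, "tz":0.02}
    - {"tz":0.02}
    - {"tz":0.015}
    - {"tz":0.004}
    - {}
    - {}
    - {}

```text
time_s: 31.2
ee_pos: [0.441, 0.0216, 0.0826]
eef_rot: [3.14, -0.0, 1.455]
force: [-0.3, 0.2, -2.1]
grip_width: 0.0562
grip_force: 19.9
```

```bash
python3 d.py .441 .0215 .081
```

```text
shift in tool axes [-0.0001 -0.      0.0016] at [0.441  0.0216 0.0826] rot [ 3.1399 -0.0001  1.4548] t 31.2
```

Call:
shift_gripper:
  offsets:
    - {"tz":0.0015}
    - {}
    - {}

```text
time_s: 31.5
ee_pos: [0.4411, 0.0215, 0.0809]
eef_rot: [3.14, 0.0, 1.455]
force: [-0.5, -0.6, 6.0]
grip_width: 0.0557
grip_force: 19.9
```

Call:
shift_gripper:
  offsets:
    - {}
    - {}
    - {}
    - {"tz":-0.02}
    - {"tz":-0.04}
    - {"tz":-0.04}
    - {"tz":-0.04}
    - {}
    - {}
  aperture: 0.072

```text
time_s: 32.4
ee_pos: [0.4405, 0.0216, 0.2201]
eef_rot: [3.141, -0.0, 1.455]
force: [0.3, -0.4, -0.7]
grip_width: 0.0718
grip_force: 0.0
```

```bash
python3 d.py .378 .279 .057 1.453
```

```text
shift in tool axes [ 0.2484 -0.092   0.163 ] at [0.4405 0.0216 0.2201] rot [ 3.1406 -0.0001  1.4548] t 32.4
rotvec [ 0.001  -0.0001  0.0018]
```

Call:
shift_gripper:
  offsets:
    - {"tx":0.0355, "ty":-0.0131}
    - {"tx":0.0355, "ty":-0.0131}
    - {"tx":0.0355, "ty":-0.0131}
    - {"tx":0.0355, "ty":-0.0131}
    - {"tx":0.0355, "ty":-0.0131}
    - {"tx":0.0355, "ty":-0.0131}
    - {"tx":0.0355, "ty":-0.0132}
    - {}
    - {}
  aperture: 0.084

```text
time_s: 33.3
ee_pos: [0.3773, 0.2791, 0.2185]
eef_rot: [-3.139, 0.002, 1.456]
force: [-0.3, -1.3, 0.2]
grip_width: 0.0842
grip_force: 0.0
```

Call:
shift_gripper:
  offsets:
    - {"tz":0.03}
    - {"tz":0.04}
    - {"tz":0.04}
    - {"tz":0.03}
    - {"tz":0.0215}
    - {}
    - {}

```text
time_s: 34.0
ee_pos: [0.3782, 0.2783, 0.0588]
eef_rot: [-3.141, 0.001, 1.454]
force: [0.3, 0.5, 0.3]
grip_width: 0.0841
grip_force: 0.0
```

Call:
shift_gripper:
  offsets:
    - {}
    - {}
    - {}
    - {}
    - {}
  aperture: 0.034
  force: 20

```text
time_s: 34.5
ee_pos: [0.3781, 0.2791, 0.0588]
eef_rot: [3.141, -0.0, 1.455]
force: [-1.5, -0.3, 0.5]
grip_width: 0.0473
grip_force: 0.0
```

Call:
shift_gripper:
  offsets:
    - {"tz":-0.01}
    - {"tz":-0.03}
    - {"tz":-0.03}
    - {"tz":-0.04}
    - {"tz":-0.03}
    - {}
    - {}

```text
time_s: 35.2
ee_pos: [0.378, 0.279, 0.1991]
eef_rot: [3.141, -0.001, 1.455]
force: [0.1, 0.7, -0.5]
grip_width: 0.0342
grip_force: 0.0
```

```bash
python3 d.py .4345 -.0270 .0685 1.453
```

```text
shift in tool axes [-0.2975  0.0914  0.1305] at [0.378  0.279  0.1991] rot [ 3.1407 -0.0007  1.4548] t 35.2
rotvec [ 0.0009 -0.0007  0.0018]
```

Run:
```python
from h import *
import cv2
w=ctrl.camera("wrist"); a=cv2.resize(w["pixels"],(533,400)); s=ctrl.camera("top")["pixels"][150:300,100:300]; b=cv2.resize(s,(533,400),interpolation=cv2.INTER_CUBIC)[:, :266]
cv2.imwrite("pics/w7.png",cv2.resize(w["pixels"],(800,600)))
```

```text
(no output)
```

View pics/w7.png

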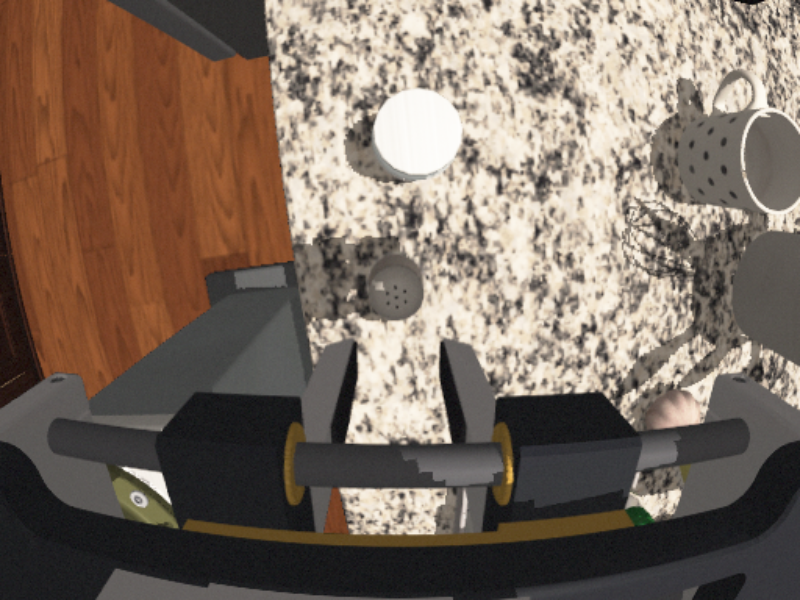

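The shaker still stands upright at (396,290); the fingers just hadn't closed yet. The glass lid is at (418,133). I repeat with a longer close.

Run:
```python
from h import *
w=ctrl.camera("wrist"); w["fish"]=1
for n,u,v,z in (("shaker",396,292,.088),("glass",418,133,.098)):
    print(n,atz(w,u*.64-.2,v*.64-.2,z))
```

```text
shaker [0.3753 0.2873 0.088 ]
glass [0.3979 0.3768 0.098 ]
```

Call:
shift_gripper:
  offsets:
    - {}
    - {}
    - {}
    - {}
    - {}
    - {}
  aperture: 0.084

```text
time_s: 35.95
ee_pos: [0.378, 0.279, 0.1985]
eef_rot: [-3.142, 0.0, 1.455]
force: [0.1, -0.3, -0.6]
grip_width: 0.0787
grip_force: 0.0
```

```bash
python3 d.py .378 .279 .057
```

```text
shift in tool axes [-0.      0.      0.1415] at [0.378  0.279  0.1985] rot [-3.1416  0.      1.4548] t 35.95
```

Call:
shift_gripper:
  offsets:
    - {"tx":0.003, "ty":-0.002, "tz":0.02}
    - {"tz":0.04}
    - {"tz":0.04}
    - {"tz":0.03}
    - {"tz":0.0135}
    - {}
    - {}

```text
time_s: 36.65
ee_pos: [0.3766, 0.2824, 0.0556]
eef_rot: [3.141, -0.0, 1.455]
force: [0.6, -0.7, 0.4]
grip_width: 0.0841
grip_force: 0.0
```

Call:
shift_gripper:
  offsets:
    - {}
    - {}
    - {}
    - {}
    - {}
    - {}
    - {}
    - {}
  aperture: 0.034
  force: 20

```text
time_s: 37.45
ee_pos: [0.3765, 0.2823, 0.0551]
eef_rot: [3.141, -0.0, 1.455]
force: [0.8, -0.2, 0.3]
grip_width: 0.0401
grip_force: 19.8
```

Call:
shift_gripper:
  offsets:
    - {"tz":-0.01}
    - {"tz":-0.03}
    - {"tz":-0.03}
    - {"tz":-0.04}
    - {"tz":-0.035}
    - {}
    - {}

```text
time_s: 38.15
ee_pos: [0.3763, 0.2822, 0.2005]
eef_rot: [3.141, -0.001, 1.455]
force: [-0.9, -0.4, -1.6]
grip_width: 0.0397
grip_force: 19.7
```

```bash
python3 d.py .4345 -.0275 .0667
```

```text
shift in tool axes [-0.301   0.0936  0.1337] at [0.3763 0.2822 0.2005] rot [ 3.1408 -0.0006  1.4548] t 38.15
```

Call:
shift_gripper:
  offsets:
    - {"tx":-0.0376, "ty":0.0117}
    - {"tx":-0.0376, "ty":0.0117}
    - {"tx":-0.0376, "ty":0.0117}
    - {"tx":-0.0376, "ty":0.0117}
    - {"tx":-0.0376, "ty":0.0117}
    - {"tx":-0.0376, "ty":0.0117}
    - {"tx":-0.0376, "ty":0.0117}
    - {"tx":-0.0378, "ty":0.0117}
    - {}
    - {}

```text
time_s: 39.15
ee_pos: [0.4339, -0.0279, 0.1988]
eef_rot: [-3.139, -0.0, 1.453]
force: [0.4, 0.4, -0.5]
grip_width: 0.0399
grip_force: 19.7
```

Call:
shift_gripper:
  offsets:
    - {"tz":0.03}
    - {"tz":0.03}
    - {"tz":0.03}
    - {"tz":0.03}
    - {"tz":0.013}
    - {}
    - {}
    - {}

```text
time_s: 39.95
ee_pos: [0.4346, -0.027, 0.0675]
eef_rot: [3.141, -0.0, 1.456]
force: [-0.8, -0.7, -1.4]
grip_width: 0.0403
grip_force: 19.7
```

```bash
python3 d.py .4345 -.0275 .0652
```

```text
shift in tool axes [-0.0005 -0.0001  0.0023] at [ 0.4346 -0.027   0.0675] rot [ 3.141  -0.      1.4557] t 39.95
```

Call:
shift_gripper:
  offsets:
    - {"tz":0.0022}
    - {}
    - {}

```text
time_s: 40.25
ee_pos: [0.4345, -0.0276, 0.065]
eef_rot: [3.141, 0.0, 1.455]
force: [0.1, -0.4, -1.5]
grip_width: 0.0405
grip_force: 19.7
```

Call:
shift_gripper:
  offsets:
    - {}
    - {}
    - {}
    - {"tz":-0.02}
    - {"tz":-0.04}
    - {"tz":-0.04}
    - {"tz":-0.05}
    - {}
    - {}
  aperture: 0.06

```text
time_s: 41.15
ee_pos: [0.4347, -0.0276, 0.2153]
eef_rot: [3.14, 0.0, 1.455]
force: [-0.0, -0.5, -0.9]
grip_width: 0.06
grip_force: 0.0
```

```bash
python3 d.py .3985 .3745 .06 1.453
```

```text
shift in tool axes [ 0.3952 -0.0827  0.1551] at [ 0.4347 -0.0276  0.2153] rot [3.1398 0.0001 1.4549] t 41.15
rotvec [0.0018 0.0001 0.0019]
```

Call:
shift_gripper:
  offsets:
    - {"tx":0.0395, "ty":-0.0083}
    - {"tx":0.0395, "ty":-0.0083}
    - {"tx":0.0395, "ty":-0.0083}
    - {"tx":0.0395, "ty":-0.0083}
    - {"tx":0.0395, "ty":-0.0083}
    - {"tx":0.0395, "ty":-0.0083}
    - {"tx":0.0395, "ty":-0.0083}
    - {"tx":0.0395, "ty":-0.0083}
    - {"tx":0.0395, "ty":-0.0083}
    - {"tx":0.0397, "ty":-0.008}
  aperture: 0.092

```text
time_s: 42.15
ee_pos: [0.3972, 0.3759, 0.2128]
eef_rot: [-3.14, 0.002, 1.455]
force: [0.8, -0.4, 0.2]
grip_width: 0.0921
grip_force: 0.0
```

Call:
shift_gripper:
  offsets:
    - {}
    - {"tz":0.03}
    - {"tz":0.04}
    - {"tz":0.04}
    - {"tz":0.03}
    - {"tz":0.014}
    - {}
    - {}

```text
time_s: 42.95
ee_pos: [0.3985, 0.3746, 0.0617]
eef_rot: [3.141, -0.001, 1.455]
force: [0.8, 0.3, -0.4]
grip_width: 0.0921
grip_force: 0.0
```

Call:
shift_gripper:
  offsets:
    - {}
    - {}
    - {}
    - {}
    - {}
    - {}
    - {}
  aperture: 0.045
  force: 20

```text
time_s: 43.65
ee_pos: [0.3983, 0.3747, 0.0611]
eef_rot: [3.141, -0.0, 1.455]
force: [0.6, -0.3, 3.4]
grip_width: 0.0556
grip_force: 20.0
```

Call:
shift_gripper:
  offsets:
    - {"tz":-0.01}
    - {"tz":-0.03}
    - {"tz":-0.03}
    - {"tz":-0.04}
    - {"tz":-0.03}
    - {}
    - {}

```text
time_s: 44.35
ee_pos: [0.3979, 0.3744, 0.2009]
eef_rot: [3.142, -0.0, 1.455]
force: [-0.5, -0.0, -2.0]
grip_width: 0.0555
grip_force: 20.0
```

```bash
python3 d.py .4471 .0770 .0725
```

```text
shift in tool axes [-0.2897  0.0833  0.1284] at [0.3979 0.3744 0.2009] rot [ 3.1416 -0.0001  1.4548] t 44.35
```

Call:
shift_gripper:
  offsets:
    - {"tx":-0.0362, "ty":0.0104}
    - {"tx":-0.0362, "ty":0.0104}
    - {"tx":-0.0362, "ty":0.0104}
    - {"tx":-0.0362, "ty":0.0104}
    - {"tx":-0.0362, "ty":0.0104}
    - {"tx":-0.0362, "ty":0.0104}
    - {"tx":-0.0362, "ty":0.0104}
    - {"tx":-0.0362, "ty":0.0104}
    - {}
    - {}

```text
time_s: 45.35
ee_pos: [0.4467, 0.0769, 0.1997]
eef_rot: [-3.139, 0.0, 1.453]
force: [0.3, 0.3, -1.7]
grip_width: 0.0557
grip_force: 20.0
```

Run:
```python
from h import *
import cv2
w=ctrl.camera("wrist"); cv2.imwrite("pics/w8.png",cv2.resize(w["pixels"],(800,600),interpolation=cv2.INTER_CUBIC))
```

```text
(no output)
```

View pics/w8.png

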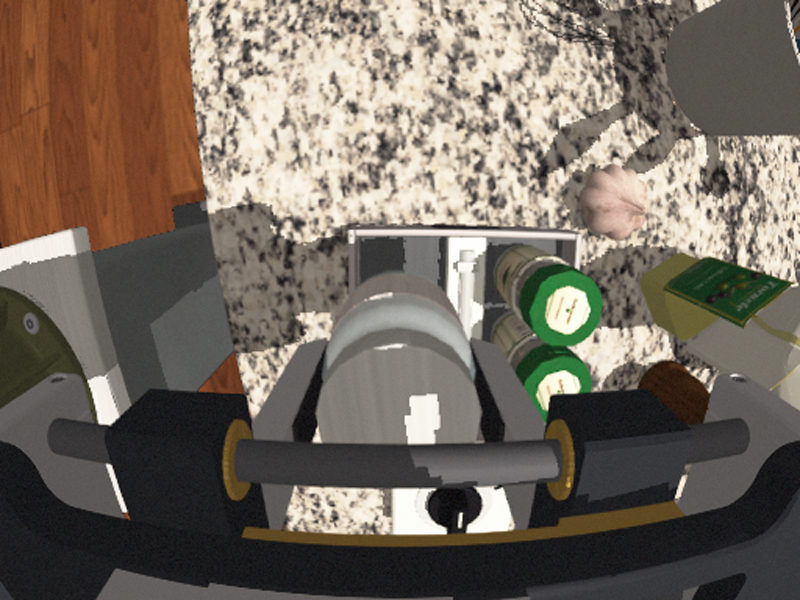

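The glass jar is centred over the free slot of the near bay. I lower it in small steps.

Call:
shift_gripper:
  offsets:
    - {"tz":0.03}
    - {"tz":0.03}
    - {"tz":0.02}
    - {}

```text
time_s: 45.8
ee_pos: [0.4455, 0.0782, 0.1183]
eef_rot: [-3.136, 0.001, 1.456]
force: [-0.2, -0.8, -1.2]
grip_width: 0.0556
grip_force: 20.0
```

Call:
shift_gripper:
  offsets:
    - {"tz":0.015}
    - {"tz":0.01}
    - {"tz":0.01}
    - {"tz":0.01}
    - {"tz":0.003}
    - {}
    - {}

```text
time_s: 46.5
ee_pos: [0.4474, 0.0773, 0.0732]
eef_rot: [3.141, -0.0, 1.455]
force: [-0.7, -0.1, -2.0]
grip_width: 0.0554
grip_force: 20.0
```

Call:
shift_gripper:
  offsets:
    - {"tz":0.0018}
    - {}
    - {}

```text
time_s: 46.8
ee_pos: [0.4473, 0.0773, 0.0712]
eef_rot: [3.141, -0.0, 1.455]
force: [0.7, 0.4, -1.6]
grip_width: 0.0552
grip_force: 20.0
```

Call:
shift_gripper:
  offsets:
    - {}
    - {}
    - {}
    - {"tz":-0.02}
    - {"tz":-0.04}
    - {"tz":-0.04}
    - {"tz":-0.05}
    - {}
    - {}
  aperture: 0.07

```text
time_s: 47.7
ee_pos: [0.4474, 0.0773, 0.2215]
eef_rot: [3.14, -0.0, 1.455]
force: [-0.4, -0.1, -1.0]
grip_width: 0.07
grip_force: 0.0
```

```bash
python3 d.py .4715 -.122 .25 1.453
```

```text
shift in tool axes [-0.1952  0.047  -0.0285] at [0.4474 0.0773 0.2215] rot [ 3.1398 -0.0004  1.4549] t 47.7
rotvec [ 0.0018 -0.0004  0.0019]
```

Call:
shift_gripper:
  offsets:
    - {"tx":-0.039, "ty":0.0094}
    - {"tx":-0.039, "ty":0.0094}
    - {"tx":-0.039, "ty":0.0094}
    - {"tx":-0.039, "ty":0.0094}
    - {"tx":-0.0392, "ty":0.0094}
    - {}
    - {}
  aperture: 0.05

```text
time_s: 48.4
ee_pos: [0.4707, -0.1223, 0.2194]
eef_rot: [-3.139, -0.001, 1.453]
force: [0.8, 0.5, -0.4]
grip_width: 0.0501
grip_force: 0.0
```

Run:
```python
from h import *
import cv2
w=ctrl.camera("wrist"); cv2.imwrite("pics/w9.png",cv2.resize(w["pixels"],(800,600),interpolation=cv2.INTER_CUBIC))
```

```bash
python3 d.py .4715 -.122 .073 1.453
```

```text
shift in tool axes [-0.0004  0.001   0.1468] at [ 0.4709 -0.1216  0.2198] rot [-3.1394 -0.0006  1.4545] t 48.45
rotvec [-0.0022 -0.0006  0.0015]
```

View pics/w9.png

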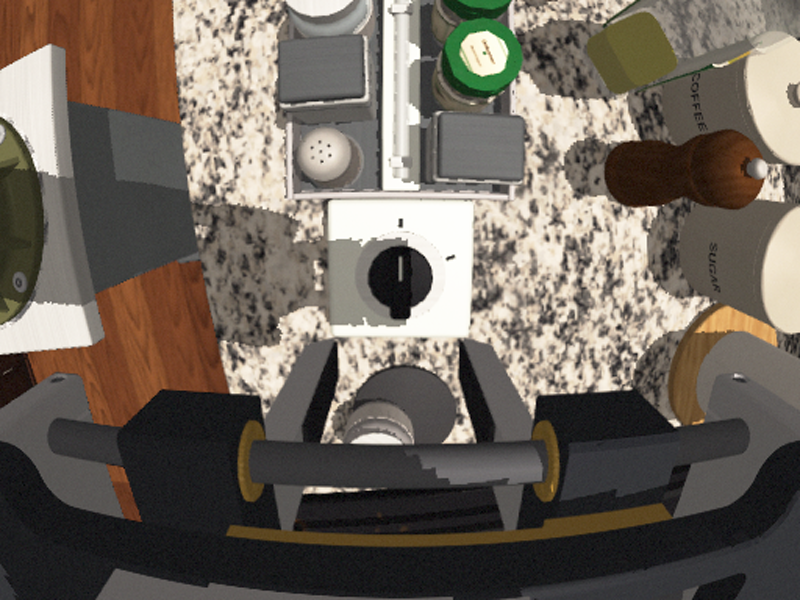

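All six are standing in the bays. But the can now sits off-centre on its coaster: can at about (380,430), coaster at (408,418). Something has knocked it. I'll measure it again before turning the knob. The picture allowance is used up, so I'll use image code.

Call:
shift_gripper:
  offsets:
    - {"tx":-0.0329, "ty":0.0006}
    - {"tx":-0.0329, "ty":0.0006}
    - {"tx":-0.0329, "ty":0.0006}
    - {"tx":-0.0329, "ty":0.0006}
    - {}
    - {}
  aperture: 0.09

```text
time_s: 49.05
ee_pos: [0.4585, -0.2521, 0.2205]
eef_rot: [-3.141, -0.001, 1.455]
force: [-0.4, 1.2, 0.2]
grip_width: 0.0894
grip_force: 0.0
```

Run:
```python
from h import *
import cv2
def find(g,box,r,n=4,p2=12):
    x0,y0,x1,y1=box; c=cv2.HoughCircles(cv2.GaussianBlur(cv2.resize(g[y0:y1,x0:x1],None,fx=2,fy=2,interpolation=cv2.INTER_CUBIC),(5,5),0),cv2.HOUGH_GRADIENT,1,6,param1=80,param2=p2,minRadius=2*r[0],maxRadius=2*r[1])
    return [] if c is None else [(a/2+x0,b/2+y0,q/2) for a,b,q in c[0][:n]]
w=ctrl.camera("wrist"); w["fish"]=1; np.save("w10.npy",w["pixels"]); g=cv2.cvtColor(w["pixels"],6)
old=cv2.cvtColor(cv2.resize(cv2.imread("pics/w2.png"),(512,384),interpolation=cv2.INTER_AREA),6)
for n,i in (("old",old),("new",g)):
    print(n,"can r~26"); [print(q,atz(w,q[0],q[1],.062)) for q in find(i,(180,110,330,218),(22,30))]
    print(n,"coaster r~36"); [print(q,atz(w,q[0],q[1],.006)) for q in find(i,(180,110,330,218),(32,42))]
t0=cv2.imread("pics/top0.png"); T=ctrl.camera("top"); t=cv2.cvtColor(T["pixels"],6); print("top"); print(t[205:250:3,345:390:3])
o=ctrl.get_obs(); print(o["ee_pos"],o["eef_rot"])
print(cv2.resize(g[110:218,190:330],None,fx=.2,fy=.2,interpolation=cv2.INTER_AREA))
```

```text
old can r~26
(np.float32(258.25), np.float32(183.25), np.float32(24.75)) [ 0.4604 -0.2518  0.062 ]
(np.float32(261.75), np.float32(178.75), np.float32(29.7)) [ 0.4648 -0.2472  0.062 ]
(np.float32(257.75), np.float32(180.25), np.float32(25.85)) [ 0.4603 -0.2484  0.062 ]
(np.float32(254.75), np.float32(179.25), np.float32(29.15)) [ 0.4572 -0.2469  0.062 ]
old coaster r~36
(np.float32(256.75), np.float32(173.25), np.float32(37.3)) [ 0.4591 -0.2514  0.006 ]
(np.float32(253.75), np.float32(167.75), np.float32(40.6)) [ 0.4562 -0.2439  0.006 ]
(np.float32(254.25), np.float32(175.25), np.float32(40.05)) [ 0.4557 -0.2536  0.006 ]
(np.float32(256.75), np.float32(169.75), np.float32(37.3)) [ 0.4596 -0.2469  0.006 ]
new can r~26
(np.float32(235.75), np.float32(194.75), np.float32(24.6)) [ 0.4344 -0.2618  0.062 ]
(np.float32(238.25), np.float32(185.75), np.float32(24.15)) [ 0.4385 -0.252   0.062 ]
(np.float32(237.25), np.float32(191.25), np.float32(25.3)) [ 0
[... 3342 characters left out ...]
107  79  78  92 193 239 239 240 130 124 127 127 128 126  99  75  75  75
   75 166 219 239 211 227 229 201 180 225]
 [200 190 118 177 221 233 239 238 140 124 124 125 127 127  92  73  74  73
  126 224 210 228 154 190 157 203 168 218]
 [200 178 189 214 188 125 140 138 122 123 124 124 123 123  74  72  78 122
  143 161 210 182 170 140 193 180 213 227]
 [173 202 180 200 222 154 126 124 124 123 122 123 124 121 104 128 126  95
  154 163 215 203 211 191 234 190 216 218]
 [145 170 153 224 234 234 225 235 165 140 124 126 160 197 197 197  98  78
  225 195 190 202 147 200 226 174 191 216]
 [177 162 193 209 220 212 226 223 238 239 231 223 211 224 217 176  79 123
  200 212 230 156 180 168 222 167 143 115]]
```

```bash
python3 d.py .4325 -.2615 .046 1.455; python3 d.py .4325 -.2615 .11
```

```text
shift in tool axes [-0.0129 -0.0249  0.1748] at [ 0.4587 -0.2516  0.2208] rot [-3.1412 -0.0004  1.4564] t 49.15
rotvec [-0.0004 -0.0004  0.0014]
shift in tool axes [-0.0129 -0.0249  0.1108] at [ 0.4587 -0.2516  0.2208] rot [-3.1412 -0.0004  1.4564] t 49.15
```

Call:
shift_gripper:
  offsets:
    - {"tx":-0.0129, "ty":-0.0249}
    - {"tz":0.03}
    - {"tz":0.03}
    - {"tz":0.03}
    - {"tz":0.02}
    - {}
    - {}
  aperture: 0.094

```text
time_s: 49.85
ee_pos: [0.4327, -0.2623, 0.1118]
eef_rot: [3.141, 0.0, 1.456]
force: [0.1, 0.7, 0.5]
grip_width: 0.0945
grip_force: 0.0
```

Call:
shift_gripper:
  offsets:
    - {"tz":0.02}
    - {"tz":0.02}
    - {"tz":0.015}
    - {"tz":0.009}
    - {}
    - {}

```text
time_s: 50.45
ee_pos: [0.4328, -0.2632, 0.0481]
eef_rot: [3.14, 0.001, 1.455]
force: [1.3, 0.2, -0.3]
grip_width: 0.0942
grip_force: 0.0
```

Call:
shift_gripper:
  offsets:
    - {}
    - {}
    - {}
    - {}
    - {}
    - {}
    - {}
  aperture: 0.05
  force: 20

```text
time_s: 51.15
ee_pos: [0.4324, -0.2631, 0.0472]
eef_rot: [3.141, 0.0, 1.455]
force: [0.4, 0.3, 1.7]
grip_width: 0.0588
grip_force: 20.0
```

```bash
python3 d.py .459 -.253 .06
```

```text
shift in tool axes [ 0.0131  0.0252 -0.0127] at [ 0.4324 -0.2631  0.0472] rot [3.1411 0.0002 1.4548] t 51.15
```

Call:
shift_gripper:
  offsets:
    - {"tz":-0.02}
    - {"tx":0.0065, "ty":0.0126}
    - {"tx":0.0066, "ty":0.0126}
    - {}
    - {"tz":0.01}
    - {"tz":0.008}
    - {}
    - {}

```text
time_s: 51.95
ee_pos: [0.4583, -0.2528, 0.0483]
eef_rot: [-3.14, -0.001, 1.455]
force: [-0.2, 0.3, -1.1]
grip_width: 0.0592
grip_force: 20.0
```

Call:
shift_gripper:
  offsets:
    - {"tz":0.0015}
    - {}

```text
time_s: 52.15
ee_pos: [0.4586, -0.2529, 0.0474]
eef_rot: [-3.141, -0.0, 1.455]
force: [0.7, 0.2, -1.0]
grip_width: 0.0592
grip_force: 20.0
```

Call:
shift_gripper:
  offsets:
    - {}
    - {}
    - {}
    - {}
    - {"tz":-0.03}
    - {"tz":-0.05}
    - {"tz":-0.05}
    - {"tz":-0.043}
    - {}
    - {}
  aperture: 0.09

```text
time_s: 53.15
ee_pos: [0.4589, -0.2529, 0.2209]
eef_rot: [3.14, 0.001, 1.455]
force: [-0.3, 0.3, 0.2]
grip_width: 0.09
grip_force: 0.0
```

Create can.py:
```python
from h import *
import cv2
w=ctrl.camera("wrist"); w["fish"]=1; g=cv2.cvtColor(w["pixels"],6)
c=cv2.HoughCircles(cv2.GaussianBlur(cv2.resize(g[110:218,180:330],None,fx=2,fy=2,interpolation=cv2.INTER_CUBIC),(5,5),0),cv2.HOUGH_GRADIENT,1,6,param1=80,param2=12,minRadius=46,maxRadius=54)
for a,b,q in c[0][:4]: print(a/2+180,b/2+110,q/2,atz(w,a/2+180,b/2+110,.062))
print(ctrl.get_obs()["ee_pos"]); print(cv2.resize(g[110:218,190:330],None,fx=.2,fy=.2,interpolation=cv2.INTER_AREA))
```

```bash
python3 can.py
```

```text
254.75 182.75 25.05 [ 0.4574 -0.252   0.062 ]
253.75 179.25 26.15 [ 0.4568 -0.248   0.062 ]
253.75 174.25 23.95 [ 0.4574 -0.2425  0.062 ]
255.75 176.75 26.7 [ 0.4592 -0.2455  0.062 ]
[ 0.4585 -0.2527  0.2197]
[[221 184 214 184 135 137 216 223 174 133 220 229 230 227 223 213 122 208
  219 214 147 202 224 205 216 186 170 103]
 [125 146 203 185 110 161 224 212 173 201 210 198 229 209 175 102 181 228
  227 219 146 212 185 230 189 215 177 132]
 [134 120 206 188 173 191 222 183 222 221 172 115 206 185 148 183 220 164
  179 193 127 155 153 203 161 211 192 162]
 [136 137 209 176 235 209 227 175 213 190 189 141 195 159  85 140 197 187
  190 174 174 150 167 188 204 201 204 182]
 [106 20
[... 1398 characters left out ...]
102  83  75  97  95  99  97  53  91 125 125 126 124 123 123 185 244 163
   78 205 216 238 196 229 219 192 191 221]
 [213 175 132 186 210 214 141 119  65 112 124 125 125 124 123 208 216  87
  152 224 213 221 133 185 145 187 191 218]
 [196 184 183 216 206 228 235 224 198 124 110 123 124 124 123 169 103 132
  137 159 208 184 168 160 212 192 225 228]
 [168 210 175 211 230 236 230 216 171 152 145 169 157 146 137 149 124  89
  178 173 212 200 211 200 230 176 212 209]
 [147 167 163 225 233 227 231 201 172 111 144 226 219 202 197 187  83  96
  233 196 205 173 145 206 225 176 181 206]
 [199 160 201 206 223 209 216 171 181 154 159 226 215 215 217 137  77 152
  206 209 225 173 194 197 209 163 116  99]]
```

The can is centred again: lid at about (256,180), as after the first placing. Now the knob.

Call:
shift_gripper:
  offsets:
    - {"tx":0.0329, "ty":-0.0006}
    - {"tx":0.0329, "ty":-0.0006}
    - {"tx":0.0329, "ty":-0.0006}
    - {"tx":0.0327, "ty":-0.0006}
    - {}
    - {}
  aperture: 0.05

```text
time_s: 53.8
ee_pos: [0.4713, -0.1218, 0.2193]
eef_rot: [-3.14, -0.0, 1.456]
force: [-0.2, 0.0, 0.5]
grip_width: 0.0508
grip_force: 0.0
```

```bash
python3 d.py .4715 -.122 .073 1.453
```

Run:
```python
from h import *
import cv2
w=ctrl.camera("wrist");w["fish"]=1; g=cv2.cvtColor(w["pixels"],6)
# dark bar: printed columns near the -y end of the grip bar
for r in range(186,206,2): print(r,g[r,244:272])
```

```text
shift in tool axes [-0.0002  0.0005  0.1463] at [ 0.4713 -0.1218  0.2193] rot [-3.1396 -0.0003  1.4561] t 53.8
rotvec [-0.002  -0.0003  0.0031]
186 [19 19 22 22 14 14 14 21 17 13 18 16 13 19 20 19 18 16 22 33 41 46 41 42
 45 44 45 46]
188 [20 21  8  6 17 14 23 22  9 18 18 17 17 22 26 12 15 13 11 36 36 43 38 45
 46 42 43 42]
190 [17 17 23 21 14 20 19 16 13 11 18 16 12 19 18 18 15 15 24 39 42 38 43 42
 41 43 42 69]
192 [ 12  22  20  20  22  22  23  16  24  17  19  21  18  14   7  13  20  21
  14  30  38  43  39  39  41  36 101 223]
194 [ 26  14  18  19  19  14  12  24   9   9  19  15  12  16  20  17  11  13
  18  17  36  40  36 110 218 245 246 246]
196 [131 109  97  60  24   9   9  16  24  19  12  12  14  22  14  21  12  14
  29  68 109 200 230 244 245 245 245 245]
198 [127 125 125 128 125  49   9  23  18  10  18  16   9  21  16  17   2  19
 236 244 244 244 243 244 243 243 243 243]
200 [130 128 128 129 128  52  16  21  12  18  15  14  13  22  16  21  15  18
 239 246 246 246 246 247 246 246 245 248]
202 [128 126 124 124 126  68  25  20  16  23  10  20  19  11  16   7  14  51
 238 244 245 244 244 232 249 252 252 252]
204 [143 143 142 138 134 115  85  78  58  57  39  35  39  33  33  56  96 230
 249 250 251 252 252 252 252 252 252 252]
```

Call:
shift_gripper:
  offsets:
    - {"tz":0.03}
    - {"tz":0.04}
    - {"tz":0.04}
    - {"tz":0.025}
    - {"tz":0.0115}
    - {}
    - {}

```text
time_s: 54.55
ee_pos: [0.4721, -0.1227, 0.075]
eef_rot: [3.141, 0.0, 1.454]
force: [0.7, -0.7, 0.8]
grip_width: 0.0499
grip_force: 0.0
```

Call:
shift_gripper:
  offsets:
    - {}
    - {}
    - {}
    - {}
    - {}
    - {}
    - {}
  aperture: 0.008
  force: 10

```text
time_s: 55.25
ee_pos: [0.4717, -0.1221, 0.0742]
eef_rot: [3.141, 0.0, 1.455]
force: [-0.8, 0.5, 4.2]
grip_width: 0.0138
grip_force: 10.0
```

Call:
shift_gripper:
  offsets:
    - {}
    - {}
    - {"rz":0.12}
    - {"rz":0.12}
    - {"rz":0.12}
    - {"rz":0.12}
    - {"rz":0.12}
    - {"rz":0.12}
    - {"rz":0.12}
  aperture: 0.008
  force: 40

```text
time_s: 56.15
ee_pos: [0.4705, -0.1214, 0.0741]
eef_rot: [-3.139, 0.002, 0.61]
force: [-12.1, 7.4, 15.4]
grip_width: 0.0136
grip_force: 40.0
```

Call:
shift_gripper:
  offsets:
    - {"rz":0.12}
    - {"rz":0.12}
    - {"rz":0.08}
    - {"rz":0.04}
    - {"rz":0.02}
    - {}
    - {}

```text
time_s: 56.85
ee_pos: [0.4703, -0.1208, 0.0741]
eef_rot: [-3.138, 0.003, 0.235]
force: [-12.2, 12.3, 17.6]
grip_width: 0.0137
grip_force: 40.1
```

```bash
python3 -c "
from h import *
o=ctrl.get_obs();print(o['moment'],o['eef_rot'],o['qpos'])"
```

```text
[2.2319 2.6337 0.275 ] [-3.1383  0.0032  0.2355] [-0.3274  0.3547  1.8447  0.0013  0.9467  1.0071]
```

Call:
shift_gripper:
  offsets:
    - {"rz":0.03}
    - {}
    - {}

```text
time_s: 57.15
ee_pos: [0.4702, -0.1208, 0.0741]
eef_rot: [-3.139, 0.003, 0.206]
force: [-12.6, 11.9, 16.2]
grip_width: 0.0139
grip_force: 40.5
```

```bash
python3 -c "
from h import *
o=ctrl.get_obs();print(o['moment'],o['eef_rot'])"
```

```text
[2.2733 2.633  0.6086] [-3.1385  0.0034  0.206 ]
```

Call:
shift_gripper:
  offsets:
    - {}
    - {}
    - {}
    - {}
    - {}
    - {}
    - {}
    - {}
  aperture: 0.085

```text
time_s: 57.95
ee_pos: [0.4718, -0.1221, 0.0741]
eef_rot: [3.141, -0.0, 0.205]
force: [0.7, 0.5, -0.2]
grip_width: 0.0748
grip_force: 0.0
```

Call:
shift_gripper:
  offsets:
    - {"tz":-0.01}
    - {"tz":-0.02}
    - {"tz":-0.04}
    - {"tz":-0.04}
    - {"tz":-0.04}
    - {"rz":-0.12}
    - {"rz":-0.12}
    - {"rz":-0.12}
    - {"rz":-0.12}
    - {"rz":-0.12}

```text
time_s: 58.95
ee_pos: [0.4716, -0.1221, 0.2249]
eef_rot: [3.141, -0.0, 0.81]
force: [-0.0, -0.5, 0.0]
grip_width: 0.0851
grip_force: 0.0
```

Call:
shift_gripper:
  offsets:
    - {"rz":-0.13}
    - {"rz":-0.13}
    - {"rz":-0.13}
    - {"rz":-0.13}
    - {"rz":-0.13}
    - {}
    - {}

```text
time_s: 59.65
ee_pos: [0.4716, -0.1221, 0.2245]
eef_rot: [3.141, 0.0, 1.451]
force: [-0.3, -0.2, -0.4]
grip_width: 0.085
grip_force: 0.0
```

```bash
python3 d.py .4713 -.1218 .2193 1.456
```

```text
shift in tool axes [ 0.0002 -0.0004  0.0052] at [ 0.4716 -0.1221  0.2245] rot [3.141  0.0001 1.451 ] t 59.65
rotvec [ 0.0006  0.0001 -0.005 ]
```

The moment jumped to 0.61 N m, so the knob hit its stop. Next I check that it sprang back, that the packing is unchanged against w9, and the can.

Run:
```python
from h import *
import cv2
w=ctrl.camera("wrist"); g=cv2.cvtColor(w["pixels"],6)
old=cv2.cvtColor(cv2.resize(cv2.imread("pics/w9.png"),(512,384),interpolation=cv2.INTER_AREA),6)
for n,(x0,y0,x1,y1) in dict(shaker=(184,78,236,122),tinN=(176,22,238,74),tinF=(270,68,338,120),jar=(280,10,336,64),glass=(184,0,238,22)).items():
    t=old[y0+3:y1-3,x0+3:x1-3] if n!="glass" else old[0:20,x0+3:x1-3]
    r=cv2.matchTemplate(g[max(0,y0-12):y1+12,x0-12:x1+12],t,5); _,m,_,l=cv2.minMaxLoc(r); print(n,round(m,3),"shift px",l[0]+x0-12-(x0+3),l[1]+max(0,y0-12)-(y0+3 if n!="glass" else 0))
for r in range(196,206,4): print(r,g[r,244:272])
```

```text
shaker 0.963 shift px -1 1
tinN 0.927 shift px -1 1
tinF 0.904 shift px -2 0
jar 0.975 shift px -3 1
glass 0.993 shift px -1 2
196 [127 126 128 115  70  30  21  17  16  23  13  10  17  14  12   9  13 108
 205 241 243 243 243 243 243 242 243 243]
200 [127 128 126 129  79  28  16  15  22  13  17  22  17  15  16  24  23 164
 240 245 244 244 244 247 250 251 252 252]
204 [145 146 145 144 143 141 143 140 143 138 140 142 141 141 143 249 252 252
 252 252 252 252 252 252 252 252 252 252]
```

Call:
shift_gripper:
  offsets:
    - {"tx":-0.0329, "ty":0.0006}
    - {"tx":-0.0329, "ty":0.0006}
    - {"tx":-0.0329, "ty":0.0006}
    - {"tx":-0.0329, "ty":0.0006}
    - {}
    - {}

```text
time_s: 60.3
ee_pos: [0.4586, -0.2532, 0.224]
eef_rot: [-3.141, -0.0, 1.452]
force: [-0.7, 0.6, 0.5]
grip_width: 0.0852
grip_force: 0.0
```

```bash
python3 can.py | head -5
```

```text
254.75 175.75 25.6 [ 0.4577 -0.245   0.062 ]
254.75 181.75 24.5 [ 0.4569 -0.2517  0.062 ]
254.25 178.75 26.15 [ 0.4568 -0.2483  0.062 ]
214.25 128.75 24.5 [ 0.4208 -0.1886  0.062 ]
[ 0.4588 -0.2526  0.224 ]
```

The knob is back at rest, nothing packed has moved, and the can is still centred.

```bash
python3 -c "
from station import ctrl
print(ctrl.hand_in())"
```

```text
the job is handed in; nothing more can be done
None
```

The job is handed in (the call returned no verdict): the can is on the coaster (knocked about 28 mm off once, so I re-centred it), all six items are packed upright, and the knob was turned to its stop and sprang back.

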